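# Hang an S-hook and a parts bin on the storeroom rail

### The arm

A 7-joint arm with a two-finger parallel gripper is mounted at the origin on the work surface. World frame = base frame: x ahead of the robot, y to its left, z up, the work surface at z = 0. Lengths are in m, angles in rad, forces in N, time in s.
With the tool pointing down it reaches from about 0.425 to 0.925 m from the base axis. Payload 6.8 kg.
Tool frame: the origin (TCP) lies at the centre of the arm's flange, where the gripper is bolted on; the fingertips stand 173 mm ahead of it and the grasp point (between the pads) lies 155 mm ahead of it; z points along the fingers, y is the direction in which the jaws open and shut (so a half turn about z gives the same grasp; the last joint's range is limited). The gripper opens to 85 mm and grips with 20 to 120 N. Pads are 22 mm wide; open, the fingers measure 114 mm over their backs; the gripper's body (76 mm by 85 mm) begins 54 mm behind the grasp point. The pads swing forward as they close: fully open they stand 13 mm farther back than shut.
Start: joints at [-1.25, 0.477, 0.022, 1.555, -0.011, 1.109, -0.083], TCP at [0.281, 0.614, 0.405] pointing down, gripper open.
Joint ranges: [-2.96, 2.96], [-0.34, 2.1], [-1.41, 1.46], [0.24, 2.44], [-1.37, 4.51], [0.17, 1.92], [-2.96, 2.96]. Speed limits (rad/s): [2.39, 2.39, 3.14, 3.14, 3.14, 3.14, 3.14].

### API

Orientations are given as a rotation vector (axis times angle).
In Python, from bench import readout, grab_frame, camera_model, r gives the robot as it stands.
- The arm moves only by the tool apply_moves, never from a script. Its argument "deltas" is a list of rows, each an object with "xyz": the shift along the world's x, y, z in m, a list of three; "turn": the turn about the world's z in rad. In form: [{"xyz": [dx, dy, dz], "turn": turn}, ...]. A call has 1 to 12 rows; each row shifts and turns the commanded pose from where the row before left it; what a row does not reach is not made up. A row lasts 1/12 s, in which the tool goes at most 41.7 mm and 7.16 degrees, less where a joint would pass 70% of its speed; a pose out of reach is approached as far as the arm can. A call with a gripper value outside its range is refused whole. "claw" is the gripper's target within -1 to 1 (shut at 1, half-way at 0, fully open at -1), set as the call begins (left out, the last holds). The fingers move at their own pace and stop on an object; "squeeze" is the grip in N (left out, the last holds). Time passes only in rows, so rows that do not move let the fingers close. It gives the time, the measured TCP pose, the force and the opening at its end, in the units of the state.
- readout.get_obs(): the state, without advancing time (a new reading comes with each control period).
- grab_frame(name): name is "scene" or "top" or "wrist"; returns the picture (420x560x3 uint8, red, green, blue); there is no depth.
- camera_model(name): a dict with "intrinsics" (3x3 intrinsics, pixels), "R" (3x3) and "t" (3): a world point X has camera coordinates R X + t. Camera axes: x right, y down, z forward; pixel columns grow to the right and rows downward; lengths in m; the calibration is good to about 2 mm. A picture is of the moment at which its call begins: read the wrist's pose just before it. camera_model takes no time and is no camera call; for the wrist camera it gives the pose at the moment of the call.
- r.hand_in(): hands the job in, once; it reports no verdict.
The state is a dict: "clock": time; "joints": joint angles; "qvel": joint speeds; "tau": joint torques, N m; "tcp_pos": TCP position; "orientation": TCP orientation; "contact_force": force on the tool from outside, world axes, zero at the start; "moment": the same for the moment, N m; "grip_width": finger opening in m.
Only numpy, scipy, OpenCV 4.12 (cv2) and the standard library are available. Lean on these libraries where they do the work, as an engineer would, in place of code of your own. Each camera call takes 0.05 s, during which the arm holds its last target.

### The job

Take the long S-hook off the low stand of spare hooks and hook it over the high rail, to the right of the rail's stop block and with its lower curl towards the robot, then slide it gently left along the rail until it bears lightly against the stop; do not shift the stop or strain the rail. Then hang the parts bin that has the steel bail from the hook's lower curl, with the hook still up against the stop, and let go so that the bin hangs upright and still. Leave everything else where it is.

Things in the scene. Friction and masses are not known exactly. Their poses are not given: they have to be found in the camera images.
- rail: High rail: bare flat aluminium bar along its y, 16 mm thick (x), 22 mm tall, 320 mm long, top 270 mm above the table, on a 20 mm square post (50 mm foot) at each end; fixed. Origin: on the table under the bar's middle. Its +y end is the left one seen from the robot; its -x face looks at the robot. A stop is clamped on it (see rail_mid). Over 30 N of hook on rail is too much (a push at the curl is levered up).
- rail_mid (a point): Middle of the bar's top face. Black stop block (stop_c0) on top: 16 mm (x), 20 mm along the bar, 18 mm tall, screw to 26 mm, 3 mm cheeks down the bar's sides. The stop's middle is anywhere from y = -10 to +110 mm of this point: not measured, find it by feel or eye. Friction holds it: it slips along the bar if pushed with over about 14 N, and 5 mm of slip spoils the job.
- hook: Long S-hook, the longer of two on the stand: steel strip 20 mm wide (y), 4 mm thick, 140 g. Origin: middle of the underside of its flat crown, the face that rests on a bar. Crown 26.5 mm long in x, 4 mm thick; 18.5 mm between its legs, which go straight down 22 mm (outer faces x = +-13.25 mm: grip there from above, fingertips above z = -20 mm), then splay outwards.
- hook_curl (a point): Lowest inner point of the hook's lower curl; the bail rests 3 mm above it: hook frame (-38, 0, -116) mm, same axes. The curl is open upwards, 28 mm between x = -52 and -24 mm; it narrows at the bottom to a valley; tip at x = -57, z = -80, underside at z = -122 mm. The rear leg (+x) ends at z = -32 mm. Left free on a bar, the hook leans by its play, up to 0.15 rad, curl towards the bar.
- stand: Low stand of spare hooks: bar of the rail's section (16 x 22 mm), 170 mm long along its y, top at 140 mm, on two 20 mm square posts with 50 mm foot plates; fixed. Origin: on the table under the bar's middle. The two hooks hang 42 mm to either side of the middle, in either order, curls to -x.
- bin: Yellow parts bin with a bail, 170 to 310 g: 95 mm long (x), 46 mm wide, walls 45 mm tall (30 mm at -x). Origin: middle of its underside. The bail is a rigid upright steel arch across y at mid length: two flat legs 14 mm (x) by 4 mm, outer faces y = +-27 mm, 70 mm clear above the walls, good to grip across y; crown a round rod 10 mm thick, top at z = 125 mm.
- bin_bail (a point): Middle of the underside of the bail's crown: bin frame (0, 0, 115) mm; 46 mm clear between the legs. It rests in the hook's lower curl when the bin hangs; a gripper there should lean back towards the robot by 25 to 45 degrees to clear the hook and rail above.
- hook_short: Bystander: a shorter S-hook on the stand, same strip and crown, lowest point 70 mm under its origin (the underside of its crown).
- bin_plain: Bystander: a yellow bin 95 x 54 x 45 mm without a bail; origin: middle of its underside.
- carton_flat: Bystander: small brown carton 75 x 60 x 35 mm; origin: middle of its underside.
- carton_tall: Bystander: brown carton 90 x 110 x 60 mm behind the rail; origin: middle of its underside.
- bearing: Bystander: steel bearing ring, 72 mm outside, 16 mm high; origin: middle of its underside.
- jar: Bystander: white jar, 64 mm across, 85 mm high; origin: middle of its underside.
Not all that is in view belongs to the job. Leave any green, orange or red look-alike of the hook alone.

How it is judged:
On the way, in this order (a step that is already met when the one before it is completed fails the run):
1. the long hook sits on the rail, right of the stop, its crown down on the bar and its curl towards the robot (x of hook in the frame of rail between -0.007 and 0.007 m and z of hook in the frame of rail between 0.266 and 0.277 m and y of hook in the frame of rail between -0.15 and 0.15 m and angle between hook's own z axis and vertical below 0.25 rad and y of stop_c0 in the frame of hook above 0 m), for 0.2 s.
2. the hook bears against the stop with more than 1.5 N, on the rail (all of step 1 and horizontal distance between hook and stop_c0 below 0.025 m and contact force between hook and stop_c0 above 1.5 N), for 0.1 s.
3. the bin's bail rests in the hook's lower curl and the hook carries it (x of hook in the frame of rail between -0.007 and 0.007 m and z of hook in the frame of rail between 0.266 and 0.277 m and y of hook in the frame of rail between -0.15 and 0.15 m and angle between hook's own z axis and vertical below 0.25 rad and x of bin_bail in the frame of hook between -0.054 and -0.022 m and y of bin_bail in the frame of hook between -0.02 and 0.02 m and z of bin_bail in the frame of hook between -0.122 and -0.103 m and contact force between bin and hook above 0.8 N), for 0.2 s.
At the end, for the whole second after the job is handed in: Long hook on the rail (crown within 7 mm of its place, lean under 0.25 rad), right of the stop and within 5 mm of touching it; bail in its lower curl (16 mm fore-aft, 20 mm sideways, 13 mm up); bin off the table, tilt under 0.2 rad, still (0.03 m/s, 0.4 rad/s); both let go (all of step 1 and horizontal distance between hook and stop_c0 below 0.025 m and x of bin_bail in the frame of hook between -0.054 and -0.022 m and y of bin_bail in the frame of hook between -0.02 and 0.02 m and z of bin_bail in the frame of hook between -0.122 and -0.103 m and angle between bin's own z axis and vertical below 0.2 rad and height (world z) of bin above 0.02 m and linear speed of bin below 0.03 m/s and angular speed of bin below 0.4 rad/s and contact force between each of bin, hook and the fingers below 0.05 N).
It fails at once if the stop is shifted along the rail by more than 5 mm (distance of stop_c0 from where it was at the start of the episode above 0.005 m).
It fails at once if the hook is pressed on the rail or its stop with more than 30 N (contact force between hook and rail above 30 N).
It fails at once if the arm or gripper presses on the rail or its stop with more than 20 N (contact force between any of the arm, the fingers and rail above 20 N).
It fails at once if a bystander is moved by more than 40 mm (distance of any of hook_short, bin_plain, carton_flat, carton_tall, bearing, jar from where it was at the start of the episode above 0.04 m).
It also fails if it takes over 72 s, if anything falls off the work surface, if the arm or the gripper's body presses on something with over 40 N, if the wrist force passes 120 N, or if a joint passes its speed limit or range.

## Working session

There is one attempt and no reset: what is moved stays moved. The work goes in short steps, Python scripts to look and compute and a tool call to move; the robot and the scene stay as the last step left them, time stands still between calls to the robot, and variables do not carry over. Pictures are saved under pics/ and viewed, and the job is handed in when it is done.

Besides the shell and the picture viewer there is one more tool, called after "Emit:" as name(argument=value, ...) on one line, values as JSON. apply_moves: Moves the arm, as the interface text tells. Its arguments: {"type":"object","properties":{"deltas":{"type":"array"},"claw":{"type":"number"},"squeeze":{"type":"number"}},"required":["deltas"]}

```bash
ls; mkdir -p pics; cat > h.py <<'E'
import numpy as np, cv2
from bench import readout, grab_frame, camera_model, r
def snap(n,f):
    im=grab_frame(n); cv2.imwrite(f'pics/{f}.png',im[:,:,::-1]); return im
def crop(f,o,x0,y0,x1,y1,s):
    im=cv2.imread(f'pics/{f}.png')[y0:y1,x0:x1]
    cv2.imwrite(f'pics/{o}.png',cv2.resize(im,None,fx=s,fy=s,interpolation=cv2.INTER_CUBIC))
def ray(cm,u,v):
    K=np.array(cm['intrinsics']);R=np.array(cm['R']);t=np.array(cm['t'])
    d=R.T@np.linalg.solve(K,[u,v,1.]); c=-R.T@t; return c,d
def atz(cm,u,v,z):
    c,d=ray(cm,u,v); return c+d*(z-c[2])/d[2]
def proj(cm,X):
    K=np.array(cm['intrinsics']);R=np.array(cm['R']);t=np.array(cm['t'])
    p=K@(R@np.array(X,float)+t); return p[:2]/p[2]
def tri(l):
    A=np.zeros((3,3));b=np.zeros(3)
    for cm,u,v in l:
        c,d=ray(cm,u,v); d=d/np.linalg.norm(d); P=np.eye(3)-np.outer(d,d); A+=P;b+=P@c
    return np.linalg.solve(A,b)
def st():
    o=readout.get_obs()
    for k in ['clock','joints','tcp_pos','orientation','contact_force','grip_width']: print(k,np.round(o[k],4))
E
python3 - <<'E'
from h import *
st()
for n in ['scene','top','wrist']: snap(n,n+'0')
for n in ['scene','top']:
    c=camera_model(n); print(n, c)
E
```

```text
pics
clock 0.0
joints [-1.2501  0.4778  0.0224  1.5565 -0.0115  1.1093 -0.0831]
tcp_pos [0.2806 0.6136 0.4037]
orientation [-6.6840e-01 -3.0695e+00  2.9000e-03]
contact_force [ 0.0402 -0.3403  1.4642]
grip_width 0.0857
scene {'intrinsics': array([[428.35897964,   0.        , 282.48723362],
       [  0.        , 428.35897964, 210.73191188],
       [  0.        ,   0.        ,   1.        ]]), 'R': array([[-0.33320465,  0.94284632,  0.00393323],
       [ 0.71775715,  0.25635814, -0.64738334],
       [-0.61139131, -0.21288803, -0.76215441]]), 't': array([ 0.2400324 , -0.25192238,  1.43525494])}
top {'intrinsics': array([[428.43946836,   0.        , 279.47479031],
       [  0.        , 428.43946836, 210.48694479],
       [  0.        ,   0.        ,   1.        ]]), 'R': array([[-0.02765848, -0.99934348, -0.02340111],
       [-0.98226723,  0.03151367, -0.18481876],
       [ 0.18543488,  0.01787434, -0.98249398]]), 't': array([-0.0228186 ,  0.52701495,  1.16326802])}
```

View pics/scene0.png

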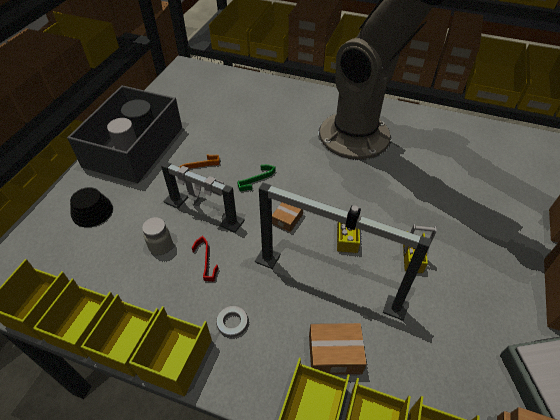

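View pics/top0.png

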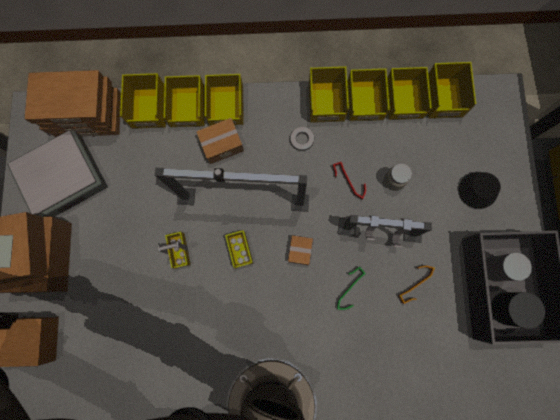

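View pics/wrist0.png

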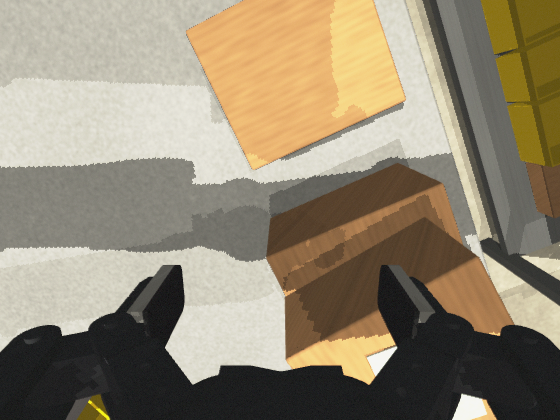

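```bash
python3 - <<'E'
from h import *
crop('top0','t1',325,200,445,260,6)
crop('top0','t2',145,155,325,275,4)
crop('scene0','s1',150,150,290,290,5)
crop('scene0','s2',240,170,440,320,4)
E
```

```text
(no output)
```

View pics/t1.png

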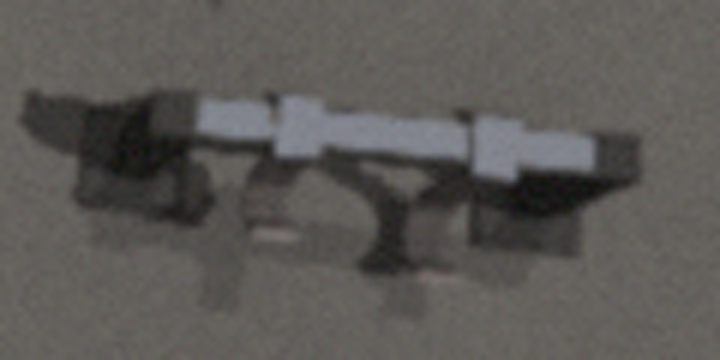

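View pics/t2.png

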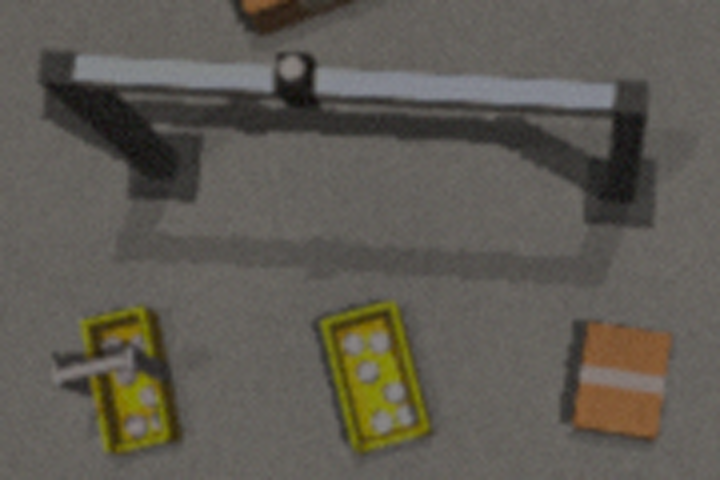

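View pics/s1.png

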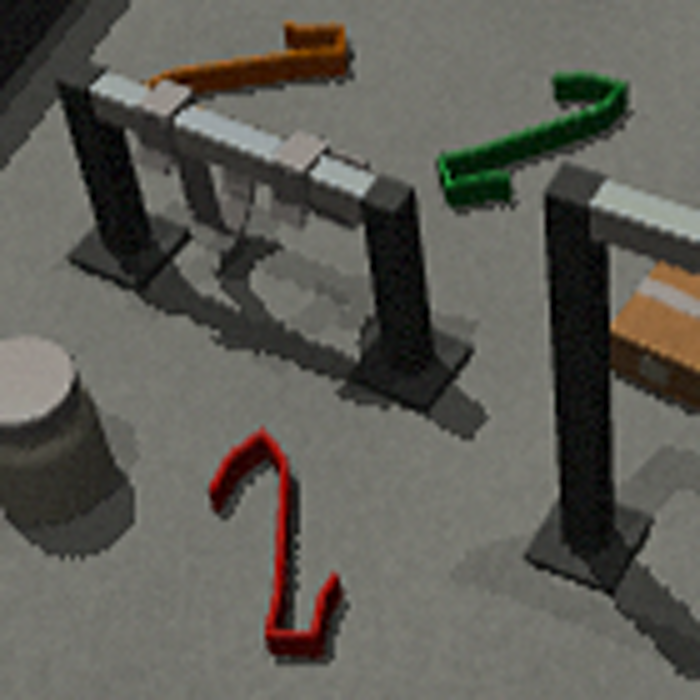

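View pics/s2.png

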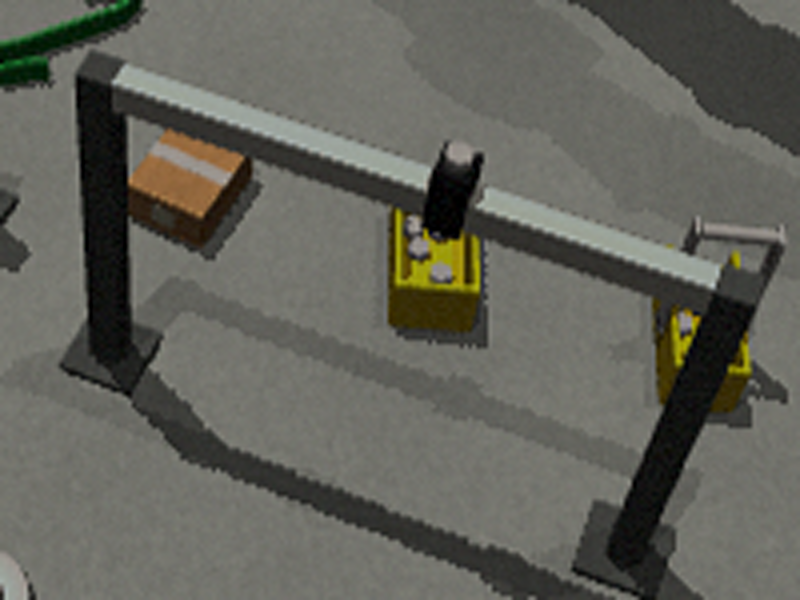

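```bash
cat > m.py <<'E'
from h import *
T=camera_model('top');S=camera_model('scene')
def tc(x,y): return 325+x/6,200+y/6     # t1
def t2(x,y): return 145+x/4,155+y/4
def s1(x,y): return 150+x/5,150+y/5
def s2(x,y): return 240+x/4,170+y/4
E
python3 - <<'E'
from m import *
pr=lambda n,x: print(n,np.round(x,4))
# stand
pr('stand crownL top',atz(T,*tc(300,127),.144)); pr('stand crownR top',atz(T,*tc(496,149),.144))
pr('stand crown s left',atz(S,*s1(166,98),.144)); pr('stand crown s right',atz(S,*s1(303,151),.144))
a=atz(T,*tc(175,113),.14);b=atz(T,*tc(617,158),.14); pr('ends',a);pr('',b);print(np.linalg.norm(a-b))
# rail ends, caps
a=atz(T,*t2(58,66),.27);b=atz(T,*t2(630,97),.27); pr('rail L',a);pr('rail R',b);print(np.linalg.norm(a-b))
a=atz(S,*s2(740,287),.27);b=atz(S,*s2(102,68),.27); pr('rail L s',a);pr('rail R s',b);print(np.linalg.norm(a-b))
a=atz(T,*t2(75,68),.27);b=atz(T,*t2(615,96),.27); pr('light L',a);pr('light R',b);print(np.linalg.norm(a-b))
pr('screw',atz(T,*t2(292,66),.296)); pr('screw s',atz(S,*s2(460,153),.296))
pr('bail L',atz(T,*t2(58,374),.125));pr('bail R',atz(T,*t2(130,355),.125))
pr('bail s',atz(S,*s2(700,222),.125));pr('bail s',atz(S,*s2(780,234),.125))
E
```

```text
stand crownL top [ 0.4722 -0.2856  0.144 ]
stand crownR top [ 0.4601 -0.3684  0.144 ]
stand crown s left [ 0.4621 -0.3675  0.144 ]
stand crown s right [ 0.4731 -0.2832  0.144 ]
ends [ 0.4807 -0.2332  0.14  ]
 [ 0.4552 -0.4208  0.14  ]
0.18931825861062135
rail L [0.587  0.2379 0.27  ]
rail R [ 0.5568 -0.0983  0.27  ]
0.33759394251395164
rail L s [0.5907 0.2413 0.27  ]
rail R s [ 0.5588 -0.0964  0.27  ]
0.33924354174158633
light L [0.5855 0.2278 0.27  ]
light R [ 0.5577 -0.0896  0.27  ]
0.3186144649351532
screw [0.5747 0.0951 0.296 ]
screw s [0.5762 0.098  0.296 ]
bail L [0.4204 0.2774 0.125 ]
bail R [0.4315 0.2301 0.125 ]
bail s [0.4296 0.2339 0.125 ]
bail s [0.4227 0.2802 0.125 ]
```

```bash
python3 - <<'E'
from m import *
psi=-0.136; X=np.array([np.cos(psi),np.sin(psi),0])
for nm,p in [('A(y-.285)',[.4727,-.2845,.14]),('B(y-.368)',[.461,-.368,.14])]:
  for l,z in [('tip',-.08),('bot',-.12)]:
    q=np.array(p)+X*(-.057 if l=='tip' else -.038)+[0,0,z]
    print(nm,l,'t1',(proj(T,q)-[325,200])*6,'s1',(proj(S,q)-[150,150])*5)
  q=np.array(p)+X*(-.03)+[0,0,-.07]; print(nm,'short bot t1',(proj(T,q)-[325,200])*6,'s1',(proj(S,q)-[150,150])*5)
E
```

```text
A(y-.285) tip t1 [253.09018161 277.82323924] s1 [376.54508815 190.70361355]
A(y-.285) bot t1 [240.94518969 246.72056012] s1 [365.50993959 260.90772714]
A(y-.285) short bot t1 [261.19422796 216.76695498] s1 [348.3322587  210.03073351]
B(y-.368) tip t1 [438.32996435 297.91524234] s1 [250.90580667 140.64418398]
B(y-.368) bot t1 [419.63494894 266.01238779] s1 [242.07366543 210.22434572]
B(y-.368) short bot t1 [447.24130076 236.75232524] s1 [220.84371161 158.59716477]
```

```bash
cat >> h.py <<'E'
from scipy.spatial.transform import Rotation as Ro
def axes():
    M=Ro.from_rotvec(readout.get_obs()['orientation']).as_matrix()
    print('toolx',M[:,0].round(4),'tooly',M[:,1].round(4),'yaw of y',np.arctan2(M[1,1],M[0,1]))
E
python3 -c "
from h import *
st();axes()"
```

```text
clock 0.15
joints [-1.2501  0.4776  0.0224  1.5562 -0.0115  1.1093 -0.0831]
tcp_pos [0.2805 0.6137 0.4039]
orientation [-6.6830e-01 -3.0695e+00  2.3000e-03]
contact_force [-0.3039  0.0401 -0.1046]
grip_width 0.0857
toolx [-9.095e-01  4.158e-01 -1.000e-04] tooly [ 0.4158  0.9095 -0.0014] yaw of y 1.1420137969311321
```

Emit:
apply_moves(deltas=[{"xyz":[0.035,-0.01,0.02],"turn":0},{"xyz":[0.035,-0.01,0.02],"turn":0},{"xyz":[0.035,-0.015,0.015],"turn":0},{"xyz":[0.03,-0.025,0.015],"turn":0},{"xyz":[0.025,-0.03,0.01],"turn":0},{"xyz":[0.01,-0.04,0],"turn":0},{"xyz":[0,-0.04,0],"turn":0},{"xyz":[0,-0.04,0],"turn":0},{"xyz":[0,-0.04,0],"turn":0},{"xyz":[0,-0.04,0],"turn":0},{"xyz":[0,-0.04,0],"turn":0},{"xyz":[0,-0.04,0],"turn":0}])

```text
clock: 1.15
tcp_pos: [0.4501, 0.2419, 0.4844]
orientation: [-0.668, -3.069, 0.0]
contact_force: [0.2, -0.2, 0.7]
grip_width: 0.0853
```

Emit:
apply_moves(deltas=[{"xyz":[0.005,-0.04,0],"turn":-0.1065},{"xyz":[0.005,-0.04,0],"turn":-0.1065},{"xyz":[0.0,-0.04,0],"turn":-0.1065},{"xyz":[0,-0.04,0],"turn":-0.1065},{"xyz":[0,-0.04,0],"turn":-0.1065},{"xyz":[0,-0.04,0],"turn":-0.1065},{"xyz":[0,-0.04,0],"turn":-0.1065},{"xyz":[0,-0.04,0],"turn":-0.1065},{"xyz":[0,-0.04,-0.01],"turn":-0.1065},{"xyz":[0,-0.04,-0.02],"turn":-0.1065},{"xyz":[0,-0.04,-0.02],"turn":-0.1065},{"xyz":[0,-0.04,-0.02],"turn":-0.1065}])

```text
clock: 2.15
tcp_pos: [0.46, -0.2295, 0.4183]
orientation: [2.372, 2.059, 0.002]
contact_force: [1.0, 0.4, -0.2]
grip_width: 0.0854
```

Emit:
apply_moves(deltas=[{"xyz":[0,-0.04,0],"turn":0},{"xyz":[0,-0.04,0],"turn":0},{"xyz":[0,-0.02,0],"turn":0},{"xyz":[0,0,0],"turn":0}])

```text
clock: 2.48
tcp_pos: [0.4589, -0.3327, 0.4188]
orientation: [2.373, 2.056, -0.005]
contact_force: [-0.2, -0.3, 0.8]
grip_width: 0.0853
```

```bash
python3 - <<'E'
from h import *
st();axes()
c=camera_model('wrist'); R=np.array(c['R']); print('campos',-R.T@np.array(c['t']),'fwd',R[2])
np.savez('w1.npz',**c)
snap('wrist','w1')
psi=-0.136; X=np.array([np.cos(psi),np.sin(psi),0]);Y=np.array([-np.sin(psi),np.cos(psi),0])
for p in ([.4727,-.2845,.144],[.461,-.368,.144]):
  print(proj(c,p))
  for sx in(-1,1):
    for sy in (-1,1): print('  ',proj(c,np.array(p)+sx*.01325*X+sy*.01*Y))
  print(' curl',proj(c,np.array(p)-.038*X-[0,0,.12]))
E
```

```text
clock 2.4833
joints [-0.02    0.3314  0.6786  1.838  -0.2335  1.0524  0.6053]
tcp_pos [ 0.4589 -0.3327  0.4188]
orientation [ 2.3731  2.0556 -0.0046]
contact_force [-0.2075 -0.3426  0.7527]
grip_width 0.0853
toolx [ 0.1427  0.9898 -0.0036] tooly [ 9.898e-01 -1.427e-01 -4.000e-04] yaw of y -0.14315330942076837
campos [ 0.46927106 -0.26053676  0.38661366] fwd [-0.04149239 -0.28540898 -0.95750723]
[290.19393591 142.20118779]
   [272.01784462 156.21906531]
   [271.63142824 128.07749163]
   [308.31865284 155.99178114]
   [308.81902461 127.8370317 ]
 curl [251.57034766 131.50861867]
[289.63546509 249.89502907]
   [273.1256439 261.4530225]
   [272.7998353  238.26912909]
   [306.11030732 261.27178601]
   [306.51503757 238.07818469]
 curl [253.66428167 207.15481365]
```

View pics/w1.png

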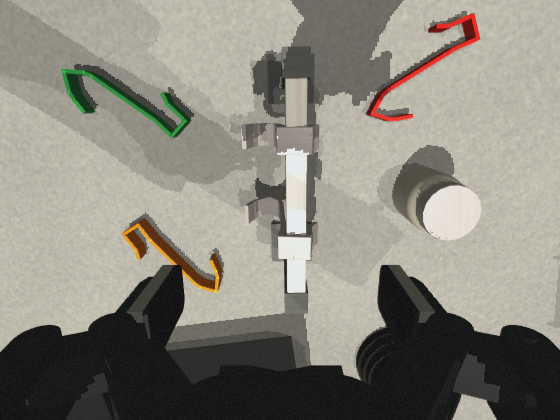

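```bash
python3 - <<'E'
from h import *
crop('w1','w1c',225,110,335,310,4)
c=dict(np.load('w1.npz'))
psi=-0.136; X=np.array([np.cos(psi),np.sin(psi),0])
for p in ([.4765,-.283,.14],[.464,-.366,.14]):
  for x,z in ((-.03,-.07),(-.05,-.05),(-.038,-.12),(-.057,-.08)):
    print((proj(c,np.array(p)+x*X+[0,0,z])-[225,110])*4)
E
```

```text
[138.89495161  90.00107785]
[42.02811709 96.90648979]
[120.50959445  77.35944471]
[29.26320133 87.8484645 ]
[142.56128414 431.34964679]
[ 53.37437735 458.4593886 ]
[124.88236446 376.65026206]
[ 40.5596134  419.76040733]
```

View pics/w1c.png

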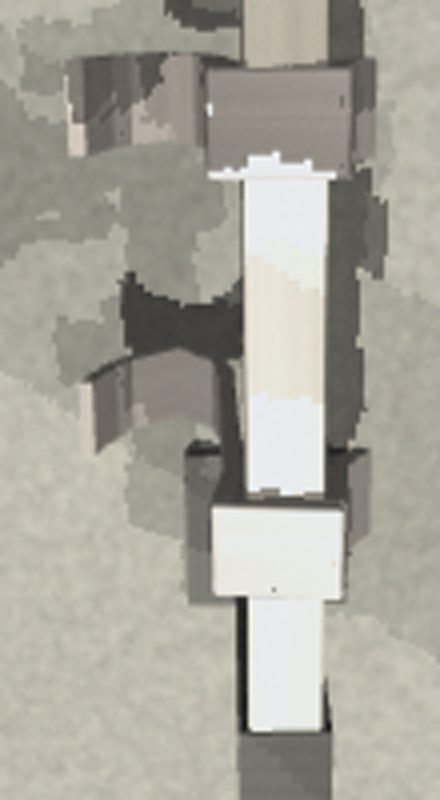

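```bash
python3 - <<'E'
from h import *
c=dict(np.load('w1.npz'))
def w(x,y): return 225+x/4,110+y/4
for n,p in (('B',(278,551)),('A',(280,122)),('Bl',(212,551)),('Br',(345,551))): print(n,atz(c,*w(*p),.144))
print(atz(c,*w(287,728),.14)) # bar end
# bar edges
for y in (200,700): print(y,atz(c,*w(247,y),.14),atz(c,*w(325,y),.14))
E
```

```text
B [ 0.46506673 -0.36671634  0.144     ]
A [ 0.47628792 -0.28379448  0.144     ]
Bl [ 0.45211199 -0.36486352  0.144     ]
Br [ 0.47821687 -0.36859711  0.144     ]
[ 0.46163549 -0.40871962  0.14      ]
200 [ 0.46847443 -0.29747098  0.14      ] [ 0.48284693 -0.29952916  0.14      ]
700 [ 0.45420986 -0.40098004  0.14      ] [ 0.4703384 -0.4032854  0.14     ]
```

Emit:
apply_moves(deltas=[{"xyz":[0.005,-0.034,0],"turn":0.007},{"xyz":[0,0,-0.03],"turn":0},{"xyz":[0,0,-0.02],"turn":0},{"xyz":[0,0,0],"turn":0}])

```text
clock: 2.87
tcp_pos: [0.4651, -0.3593, 0.3648]
orientation: [-2.353, -2.071, 0.002]
contact_force: [-0.5, 0.4, -0.6]
grip_width: 0.0854
```

```bash
python3 - <<'E'
from h import *
st();axes()
c=camera_model('wrist'); np.savez('w2.npz',**c)
snap('wrist','w2'); 
o=readout.get_obs(); M=Ro.from_rotvec(o['orientation']).as_matrix(); g=np.array(o['tcp_pos'])
for d in (.155,.173):
  for s in (0,.0425,-.0425): print(d,s,proj(c,g+M@[0,s,d]))
print(proj(c,[.4650,-.3667,.144]))
E
```

```text
clock 2.8667
joints [ 0.0664  0.4347  0.641   1.8408 -0.309   0.9751  0.7131]
tcp_pos [ 0.4651 -0.3593  0.3648]
orientation [-2.3528e+00 -2.0706e+00  2.3000e-03]
contact_force [-0.4652  0.436  -0.5854]
grip_width 0.0854
toolx [0.1271 0.9919 0.0038] tooly [ 0.9919 -0.1271 -0.0065] yaw of y -0.1274176504242281
0.155 0 [282.41385863 295.67092674]
0.155 0.0425 [385.30181453 295.8799934 ]
0.155 -0.0425 [179.66315508 295.46213898]
0.173 0 [282.30330036 274.91604392]
0.173 0.0425 [373.66969144 275.08938937]
0.173 -0.0425 [191.04515951 274.74290384]
[284.21613621 247.41042875]
```

View pics/w2.png

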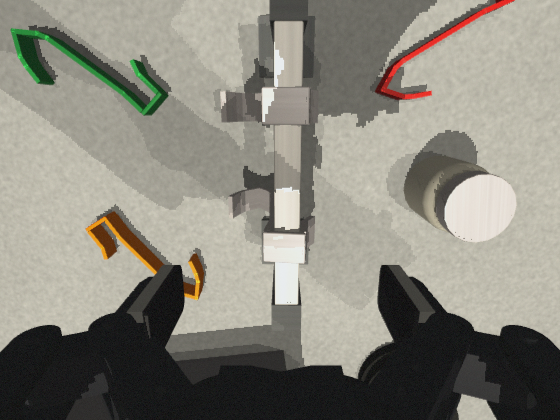

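Emit:
apply_moves(deltas=[{"xyz":[0.001,-0.007,0],"turn":-0.006},{"xyz":[0,0,-0.03],"turn":0},{"xyz":[0,0,-0.02],"turn":0},{"xyz":[0,0,-0.008],"turn":0},{"xyz":[0,0,0],"turn":0}])

```text
clock: 3.33
tcp_pos: [0.4667, -0.3684, 0.3103]
orientation: [-2.365, -2.066, 0.0]
contact_force: [0.7, 1.2, -0.3]
grip_width: 0.0853
```

```bash
python3 - <<'E'
from h import *
st();axes()
snap('wrist','w3'); 
c=camera_model('wrist')
o=readout.get_obs(); M=Ro.from_rotvec(o['orientation']).as_matrix(); g=np.array(o['tcp_pos'])
print(proj(c,g+M@[0,0,.155]),proj(c,g+M@[0,0,.153-.004]))
E
```

```text
clock 3.3333
joints [ 0.1155  0.513   0.6017  1.8696 -0.3709  0.8736  0.7653]
tcp_pos [ 0.4667 -0.3684  0.3103]
orientation [-2.3645e+00 -2.0662e+00  4.0000e-04]
contact_force [ 0.6686  1.1912 -0.3487]
grip_width 0.0853
toolx [1.34e-01 9.91e-01 8.00e-04] tooly [ 0.991  -0.134  -0.0013] yaw of y -0.1344351476151806
[280.47084913 291.62357004] [280.46284237 299.48169106]
```

View pics/w3.png

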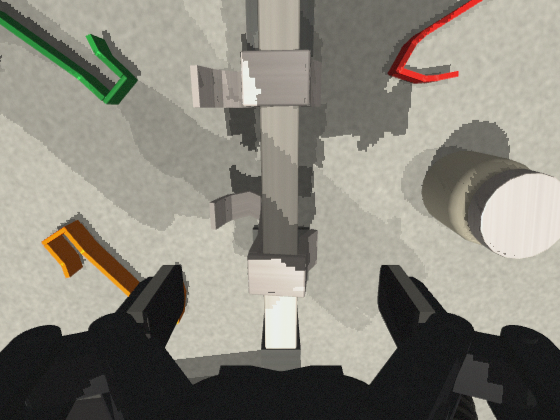

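Emit:
apply_moves(deltas=[{"xyz":[-0.0015,0,-0.006],"turn":0},{"xyz":[0,0,-0.006],"turn":0},{"xyz":[0,0,0],"turn":0}])

```text
clock: 3.63
tcp_pos: [0.465, -0.3687, 0.2986]
orientation: [-2.366, -2.067, -0.0]
contact_force: [0.2, -0.3, -0.8]
grip_width: 0.0852
```

Emit:
apply_moves(deltas=[{"xyz":[0,0,0],"turn":0},{"xyz":[0,0,0],"turn":0},{"xyz":[0,0,0],"turn":0},{"xyz":[0,0,0],"turn":0},{"xyz":[0,0,0],"turn":0},{"xyz":[0,0,0],"turn":0}], claw=0.2, squeeze=20)

```text
clock: 4.13
tcp_pos: [0.465, -0.3689, 0.2989]
orientation: [2.366, 2.066, 0.0]
contact_force: [0.3, 0.2, -0.1]
grip_width: 0.034
```

```bash
python3 - <<'E'
from h import *
st();axes()
snap('wrist','w4')
E
```

```text
clock 4.1333
joints [ 0.1246  0.5262  0.5926  1.8802 -0.3828  0.8496  0.7767]
tcp_pos [ 0.465  -0.3689  0.2989]
orientation [2.3661e+00 2.0664e+00 1.0000e-04]
contact_force [ 0.2818  0.1834 -0.1424]
grip_width 0.034
toolx [ 1.346e-01  9.909e-01 -1.000e-04] tooly [ 9.909e-01 -1.346e-01  2.000e-04] yaw of y -0.1350420125121969
```

View pics/w4.png

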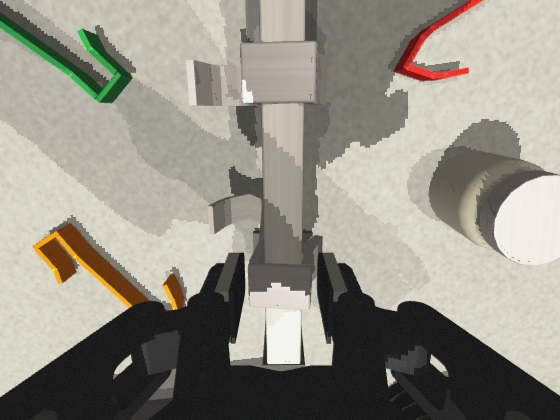

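Emit:
apply_moves(deltas=[{"xyz":[0,0.001,-0.003],"turn":0},{"xyz":[0,0,0],"turn":0}])

```text
clock: 4.35
tcp_pos: [0.465, -0.3675, 0.2952]
orientation: [-2.365, -2.066, 0.0]
contact_force: [0.7, 0.1, 0.6]
grip_width: 0.0341
```

Emit:
apply_moves(deltas=[{"xyz":[0,0,0],"turn":0},{"xyz":[0,0,0],"turn":0},{"xyz":[0,0,0],"turn":0},{"xyz":[0,0,0],"turn":0},{"xyz":[0,0,0],"turn":0}], claw=1, squeeze=30)

```text
clock: 4.77
tcp_pos: [0.4651, -0.3676, 0.2956]
orientation: [-2.366, -2.067, -0.0]
contact_force: [1.9, -0.6, -1.7]
grip_width: 0.0259
```

Emit:
apply_moves(deltas=[{"xyz":[0,0,0.004],"turn":0},{"xyz":[0,0,0.006],"turn":0},{"xyz":[0,0,0],"turn":0}], squeeze=60)

```text
clock: 5.02
tcp_pos: [0.465, -0.3683, 0.307]
orientation: [2.366, 2.065, 0.0]
contact_force: [0.9, -0.5, -1.3]
grip_width: 0.0255
```

```bash
python3 - <<'E'
from h import *
st();axes()
snap('wrist','w5');snap('scene','s5')
crop('s5','s5c',140,100,260,250,4)
E
```

```text
clock 5.0167
joints [ 0.1174  0.5147  0.6     1.8762 -0.3744  0.8629  0.769 ]
tcp_pos [ 0.465  -0.3683  0.307 ]
orientation [2.3656e+00 2.0653e+00 3.0000e-04]
contact_force [ 0.8678 -0.4766 -1.3477]
grip_width 0.0255
toolx [ 1.349e-01  9.909e-01 -7.000e-04] tooly [ 0.9909 -0.1349  0.0011] yaw of y -0.1353420232422075
```

View pics/w5.png

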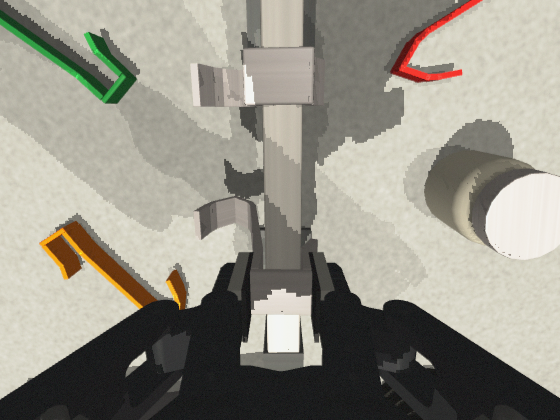

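View pics/s5c.png

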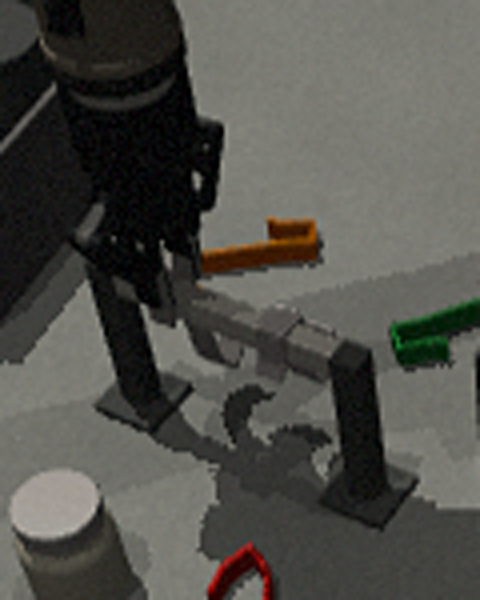

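Emit:
apply_moves(deltas=[{"xyz":[0,0,0.02],"turn":0},{"xyz":[0,0,0.035],"turn":0},{"xyz":[0,0,0.04],"turn":0},{"xyz":[0,0,0.04],"turn":0},{"xyz":[0,0.01,0.035],"turn":0},{"xyz":[0,0.03,0.01],"turn":0.01},{"xyz":[0.005,0.04,0],"turn":0.01},{"xyz":[0.01,0.04,0],"turn":0.01},{"xyz":[0.01,0.04,0],"turn":0.01},{"xyz":[0.01,0.04,0],"turn":0.005},{"xyz":[0,0.04,0],"turn":0},{"xyz":[0,0.04,0],"turn":0}])

```text
clock: 6.12
tcp_pos: [0.4996, -0.086, 0.4857]
orientation: [-2.319, -2.119, 0.0]
contact_force: [1.6, -0.3, -1.3]
grip_width: 0.0251
```

Emit:
apply_moves(deltas=[{"xyz":[0,0.04,0],"turn":0},{"xyz":[0,0.04,0],"turn":0},{"xyz":[0,0.03,0],"turn":0},{"xyz":[0,0.015,0],"turn":0},{"xyz":[0,0,0],"turn":0},{"xyz":[0,0,0],"turn":0}])

```text
clock: 6.62
tcp_pos: [0.4998, 0.0376, 0.4855]
orientation: [-2.317, -2.121, 0.001]
contact_force: [-0.1, -1.2, -0.7]
grip_width: 0.0254
```

```bash
python3 - <<'E'
from h import *
st();axes()
c=camera_model('wrist'); np.savez('w6.npz',**c)
snap('wrist','w6')
for p in ([.573,.071,.27],[.5755,.0965,.296]): print(proj(c,p))
E
```

```text
clock 6.6167
joints [-0.6183  0.1085  0.4613  1.8834 -0.0521  1.1622 -0.2269]
tcp_pos [0.4998 0.0376 0.4855]
orientation [-2.3172e+00 -2.1212e+00  1.4000e-03]
contact_force [-0.1365 -1.1647 -0.7413]
grip_width 0.0254
toolx [ 8.810e-02  9.961e-01 -6.000e-04] tooly [ 9.961e-01 -8.810e-02 -6.000e-04] yaw of y -0.08825265200369453
[405.91394065 171.72276169]
[432.82078816 126.94631626]
```

View pics/w6.png

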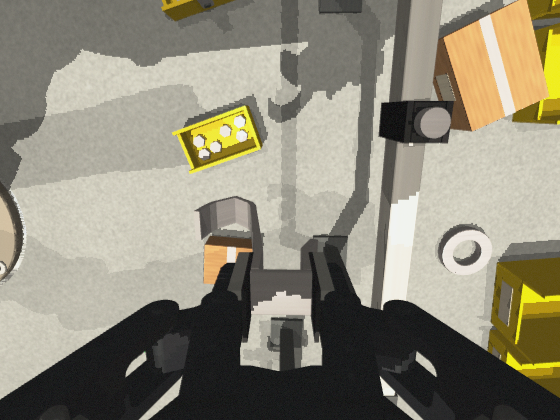

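```bash
python3 - <<'E'
from h import *
crop('w6','w6c',360,40,480,220,4)
E
```

```text
(no output)
```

View pics/w6c.png

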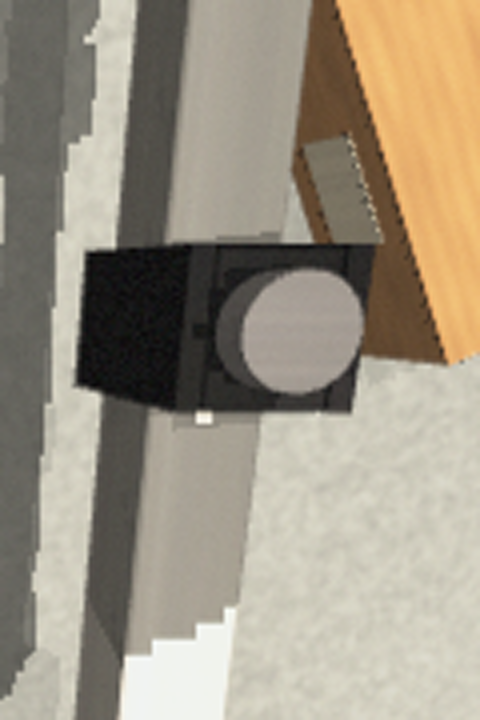

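```bash
python3 - <<'E'
from h import *
c=dict(np.load('w6.npz'))
w=lambda x,y:(360+x/4,40+y/4)
for y,l,r_ in ((100,179,302),(600,133,240),(480,145,252)):
    a=atz(c,*w(l,y),.27);b=atz(c,*w(r_,y),.27); print(y,a.round(4),b.round(4),((a+b)/2).round(4),np.linalg.norm(a-b).round(4))
print('screw',atz(c,*w(303,331),.296))
for q in ((190,245),(375,245),(180,412),(352,412)): print(atz(c,*w(*q),.288))
E
```

```text
100 [0.5713 0.1265 0.27  ] [0.587  0.1252 0.27  ] [0.5791 0.1259 0.27  ] 0.0157
600 [0.566  0.0611 0.27  ] [0.5812 0.0597 0.27  ] [0.5736 0.0604 0.27  ] 0.0152
480 [0.5675 0.0781 0.27  ] [0.5823 0.0768 0.27  ] [0.5749 0.0774 0.27  ] 0.0148
screw [0.57676193 0.09827545 0.296     ]
[0.56651698 0.10881926 0.288     ]
[0.58841105 0.10689843 0.288     ]
[0.56571345 0.08925394 0.288     ]
[0.58679101 0.08740687 0.288     ]
```

Emit:
apply_moves(deltas=[{"xyz":[0.03,0.003,0],"turn":0},{"xyz":[0.03,0.003,0],"turn":0},{"xyz":[0.012,0.0025,0],"turn":0},{"xyz":[0,0,-0.01],"turn":0},{"xyz":[0,0,0],"turn":0},{"xyz":[0,0,0],"turn":0}])

```text
clock: 7.17
tcp_pos: [0.5711, 0.0441, 0.4747]
orientation: [-2.321, -2.116, 0.004]
contact_force: [-0.5, -0.3, -0.8]
grip_width: 0.0253
```

```bash
python3 - <<'E'
from h import *
st();axes()
c=camera_model('wrist'); np.savez('w7.npz',**c)
snap('wrist','w7');snap('top','t7')
crop('w7','w7c',210,60,410,360,2.6)
E
```

```text
clock 7.1667
joints [-0.5713  0.2617  0.4754  1.7444 -0.1283  1.1694 -0.1514]
tcp_pos [0.5711 0.0441 0.4747]
orientation [-2.3207 -2.1158  0.0043]
contact_force [-0.4989 -0.3375 -0.8245]
grip_width 0.0253
toolx [ 0.0922  0.9957 -0.0012] tooly [ 0.9957 -0.0922 -0.0027] yaw of y -0.09234158578770085
```

View pics/w7c.png

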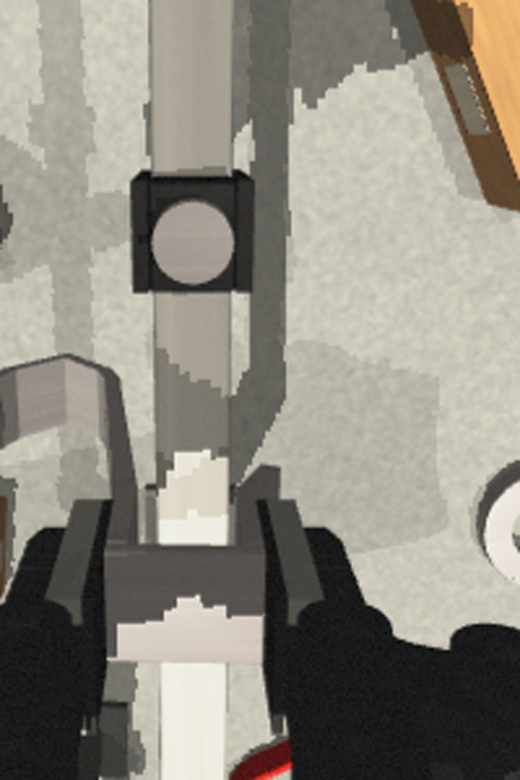

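```bash
python3 - <<'E'
from h import *
c=dict(np.load('w7.npz'))
w=lambda x,y:(210+x/2.6,60+y/2.6)
print('crown',atz(c,*w(184.5,602),.3232), atz(c,*w(106,602),.3232),atz(c,*w(263,602),.3232))
for y,l,r_ in ((50,151,233),(350,156,231),(480,158,229),(720,163,226)):
    a=atz(c,*w(l,y),.27);b=atz(c,*w(r_,y),.27); print(y,((a+b)/2).round(4),np.linalg.norm(a-b).round(4))
print('screw',atz(c,*w(193,242),.296)); print('stop edge',atz(c,*w(193,292),.288),atz(c,*w(193,172),.288))
E
```

```text
crown [0.57107858 0.04614201 0.3232    ] [0.55883856 0.0472435  0.3232    ] [0.58331128 0.04504117 0.3232    ]
50 [0.5801 0.1308 0.27  ] 0.0154
350 [0.5753 0.073  0.27  ] 0.0155
480 [0.5728 0.0441 0.27  ] 0.0154
720 [ 0.5676 -0.0169  0.27  ] 0.0149
screw [0.57725035 0.09839291 0.296     ]
stop edge [0.57642725 0.08839985 0.288     ] [0.57829388 0.10948148 0.288     ]
```

Emit:
apply_moves(deltas=[{"xyz":[0.002,0,0],"turn":0.006},{"xyz":[0,0,-0.01],"turn":0},{"xyz":[0,0,-0.01],"turn":0},{"xyz":[0,0,-0.01],"turn":0},{"xyz":[0,0,0],"turn":0}])

```text
clock: 7.68
tcp_pos: [0.573, 0.0459, 0.4428]
orientation: [-2.311, -2.125, 0.006]
contact_force: [-0.3, -1.0, -2.4]
grip_width: 0.0254
```

```bash
python3 - <<'E'
from h import *
st();axes()
c=camera_model('wrist'); np.savez('w8.npz',**c)
snap('wrist','w8')
crop('w8','w8c',210,60,410,360,2.6)
E
```

```text
clock 7.6833
joints [-0.562   0.2937  0.4665  1.7796 -0.1456  1.1068 -0.1305]
tcp_pos [0.573  0.0459 0.4428]
orientation [-2.3108 -2.125   0.006 ]
contact_force [-0.3467 -1.0458 -2.4387]
grip_width 0.0254
toolx [ 0.0836  0.9965 -0.0013] tooly [ 0.9965 -0.0836 -0.0043] yaw of y -0.08374077843143224
```

View pics/w8c.png

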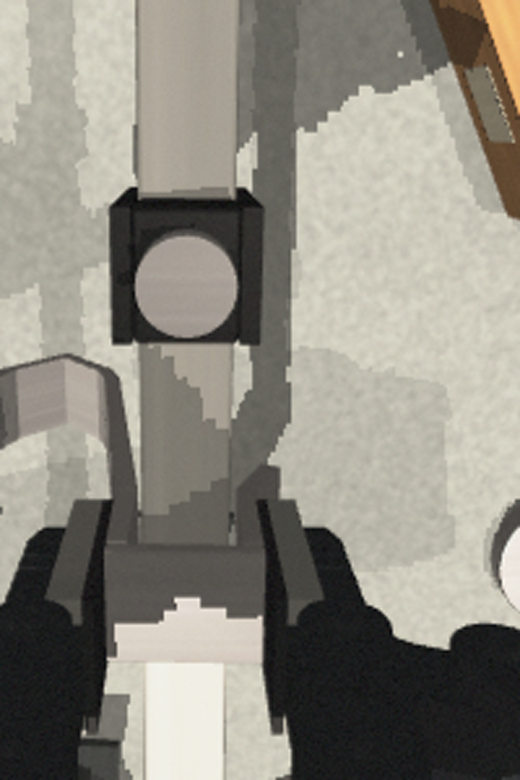

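Emit:
apply_moves(deltas=[{"xyz":[0,0,-0.006],"turn":0},{"xyz":[0,0,-0.005],"turn":0},{"xyz":[0,0,-0.003],"turn":0},{"xyz":[0,0,0],"turn":0}])

```text
clock: 8.07
tcp_pos: [0.5735, 0.0458, 0.4308]
orientation: [-2.312, -2.125, 0.003]
contact_force: [-3.2, 1.1, -4.7]
grip_width: 0.025
```

Emit:
apply_moves(deltas=[{"xyz":[0,0,-0.001],"turn":0},{"xyz":[0,0,0],"turn":0}])

```text
clock: 8.23
tcp_pos: [0.5735, 0.0458, 0.4304]
orientation: [-2.312, -2.125, 0.002]
contact_force: [-6.1, 1.3, -1.0]
grip_width: 0.0258
```

Emit:
apply_moves(deltas=[{"xyz":[0,0,-0.001],"turn":0},{"xyz":[0,0,0],"turn":0}])

```text
clock: 8.4
tcp_pos: [0.5735, 0.0457, 0.4297]
orientation: [-2.312, -2.125, 0.002]
contact_force: [-7.9, -0.2, 1.9]
grip_width: 0.0254
```

Emit:
apply_moves(deltas=[{"xyz":[-0.001,0,0],"turn":0},{"xyz":[0,0,0],"turn":0}])

```text
clock: 8.57
tcp_pos: [0.573, 0.0457, 0.4298]
orientation: [2.313, 2.126, 0.001]
contact_force: [-3.6, -0.0, -0.8]
grip_width: 0.0255
```

Emit:
apply_moves(deltas=[{"xyz":[0,0,-0.001],"turn":0},{"xyz":[0,0,0],"turn":0}])

```text
clock: 8.73
tcp_pos: [0.5731, 0.0457, 0.4289]
orientation: [2.313, 2.126, 0.0]
contact_force: [-4.3, 0.3, 0.4]
grip_width: 0.0253
```

Emit:
apply_moves(deltas=[{"xyz":[-0.001,0,-0.001],"turn":0},{"xyz":[0,0,0],"turn":0}])

```text
clock: 8.9
tcp_pos: [0.5725, 0.0456, 0.4279]
orientation: [2.312, 2.125, 0.002]
contact_force: [-1.3, 0.5, -1.2]
grip_width: 0.0256
```

Emit:
apply_moves(deltas=[{"xyz":[0,0,-0.001],"turn":0},{"xyz":[0,0,0],"turn":0}])

```text
clock: 9.07
tcp_pos: [0.5723, 0.0456, 0.4267]
orientation: [2.312, 2.125, 0.001]
contact_force: [0.2, -0.8, -0.6]
grip_width: 0.0248
```

Emit:
apply_moves(deltas=[{"xyz":[0,0,-0.001],"turn":0},{"xyz":[0,0,0],"turn":0}])

```text
clock: 9.23
tcp_pos: [0.5723, 0.0456, 0.4258]
orientation: [2.312, 2.126, 0.001]
contact_force: [-0.2, -0.5, -1.0]
grip_width: 0.0254
```

Emit:
apply_moves(deltas=[{"xyz":[0,0,-0.001],"turn":0},{"xyz":[0,0,0],"turn":0}])

```text
clock: 9.4
tcp_pos: [0.5723, 0.0456, 0.4257]
orientation: [2.313, 2.126, 0.002]
contact_force: [-1.7, -0.8, 5.2]
grip_width: 0.0254
```

Emit:
apply_moves(deltas=[{"xyz":[0,0,-0.0005],"turn":0},{"xyz":[0,0,0],"turn":0}])

```text
clock: 9.57
tcp_pos: [0.5723, 0.0455, 0.4256]
orientation: [2.313, 2.126, 0.002]
contact_force: [-2.7, 0.2, 8.9]
grip_width: 0.025
```

Emit:
apply_moves(deltas=[{"xyz":[0,0,0],"turn":0}])

```text
clock: 9.65
tcp_pos: [0.5722, 0.0455, 0.4256]
orientation: [2.313, 2.126, 0.002]
contact_force: [-3.1, -0.7, 7.6]
grip_width: 0.0252
```

Emit:
apply_moves(deltas=[{"xyz":[-0.0003,0,0.001],"turn":0},{"xyz":[0.0003,0.004,0],"turn":0},{"xyz":[0.0004,0.005,0],"turn":0},{"xyz":[0.0005,0.005,0],"turn":0},{"xyz":[0.0004,0.005,0],"turn":0},{"xyz":[0.0003,0.004,0],"turn":0},{"xyz":[0,0,0],"turn":0},{"xyz":[0,0,0],"turn":0}])

```text
clock: 10.32
tcp_pos: [0.574, 0.0697, 0.4256]
orientation: [2.312, 2.127, 0.002]
contact_force: [-0.9, -0.8, 4.5]
grip_width: 0.0254
```

```bash
python3 - <<'E'
from h import *
st();axes()
c=camera_model('wrist'); np.savez('w9.npz',**c)
snap('wrist','w9')
crop('w9','w9c',210,160,350,330,4)
E
```

```text
clock 10.3167
joints [-0.5885  0.3139  0.4527  1.7939 -0.1553  1.0676 -0.163 ]
tcp_pos [0.574  0.0697 0.4256]
orientation [2.3115e+00 2.1272e+00 2.0000e-03]
contact_force [-0.9489 -0.7562  4.4529]
grip_width 0.0254
toolx [8.290e-02 9.966e-01 8.000e-04] tooly [ 0.9966 -0.0829  0.001 ] yaw of y -0.08303127262643176
```

View pics/w9c.png

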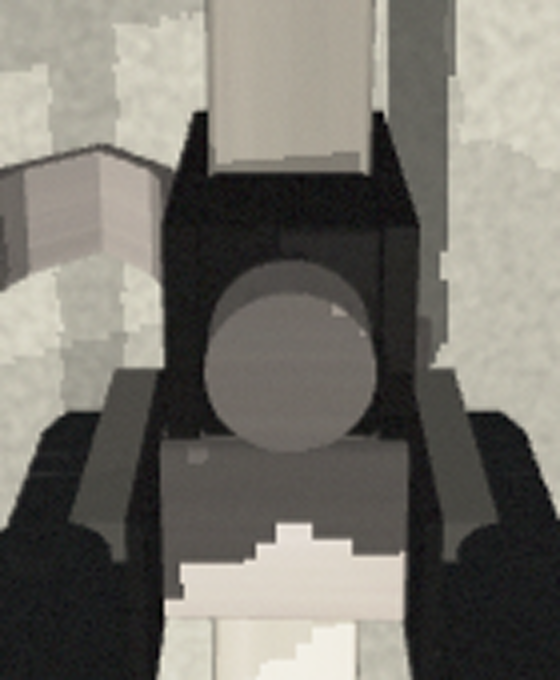

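Emit:
apply_moves(deltas=[{"xyz":[0.0004,0.002,0.0004],"turn":0},{"xyz":[0.0001,0.001,0],"turn":0},{"xyz":[0,0,0],"turn":0}])

```text
clock: 10.62
tcp_pos: [0.5742, 0.072, 0.4257]
orientation: [2.312, 2.126, -0.0]
contact_force: [0.1, -3.3, 4.0]
grip_width: 0.0255
```

Emit:
apply_moves(deltas=[{"xyz":[0.0001,0.001,0],"turn":0},{"xyz":[0.0001,0.001,0],"turn":0},{"xyz":[0,0,0],"turn":0}])

```text
clock: 10.87
tcp_pos: [0.5743, 0.0736, 0.4256]
orientation: [2.313, 2.126, -0.0]
contact_force: [-0.5, -4.1, 4.6]
grip_width: 0.0252
```

Emit:
apply_moves(deltas=[{"xyz":[0.0001,0.001,0],"turn":0},{"xyz":[0,0,0],"turn":0}])

```text
clock: 11.03
tcp_pos: [0.5744, 0.0747, 0.4257]
orientation: [2.313, 2.126, -0.0]
contact_force: [-0.1, -3.4, 4.4]
grip_width: 0.0255
```

Emit:
apply_moves(deltas=[{"xyz":[0,0,0.0008],"turn":0},{"xyz":[0,0,0],"turn":0}])

```text
clock: 11.2
tcp_pos: [0.5741, 0.0757, 0.4258]
orientation: [-2.311, -2.126, 0.0]
contact_force: [-0.5, -0.2, -1.4]
grip_width: 0.025
```

```bash
python3 - <<'E'
from h import *
st();axes()
c=camera_model('wrist'); np.savez('w10.npz',**c)
snap('wrist','w10')
crop('w10','w10c',210,160,350,330,4)
E
```

```text
clock 11.2
joints [-0.5957  0.3158  0.45    1.7907 -0.1559  1.0711 -0.1729]
tcp_pos [0.5741 0.0757 0.4258]
orientation [-2.3106e+00 -2.1262e+00  4.0000e-04]
contact_force [-0.4977 -0.2203 -1.4467]
grip_width 0.025
toolx [8.300e-02 9.966e-01 9.000e-04] tooly [ 0.9966 -0.083  -0.0014] yaw of y -0.08307555406751527
```

View pics/w10c.png

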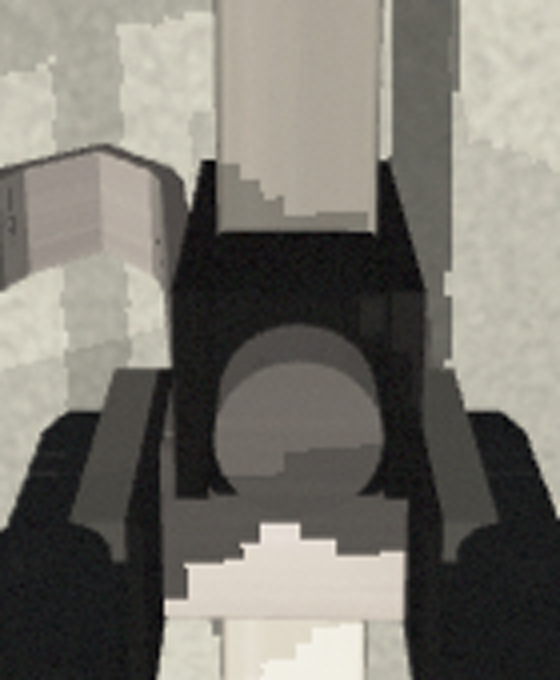

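```bash
python3 - <<'E'
from h import *
c=dict(np.load('w10.npz'))
w=lambda x,y:(210+x/4,160+y/4)
print('stop edge',atz(c,*w(290,496),.288),'stop far',atz(c,*w(300,290),.288))
print('crown far',atz(c,*w(284,437),.2744),'near',atz(c,*w(284,618),.2744))
E
```

```text
stop edge [0.5757661 0.0890531 0.288    ] stop far [0.57819576 0.10855638 0.288     ]
crown far [0.57513801 0.08801425 0.2744    ] near [0.57344115 0.06733118 0.2744    ]
```

Emit:
apply_moves(deltas=[{"xyz":[0.001,0,0],"turn":0},{"xyz":[0,0,0],"turn":0}])

```text
clock: 11.42
tcp_pos: [0.5754, 0.0753, 0.426]
orientation: [-2.312, -2.127, 0.001]
contact_force: [0.8, -0.3, -1.3]
grip_width: 0.0252
```

Emit:
apply_moves(deltas=[{"xyz":[0.0001,0.001,0],"turn":0},{"xyz":[0,0,0],"turn":0}])

```text
clock: 11.58
tcp_pos: [0.5755, 0.0761, 0.4263]
orientation: [-2.312, -2.126, 0.0]
contact_force: [0.0, 0.1, -1.1]
grip_width: 0.0255
```

Emit:
apply_moves(deltas=[{"xyz":[0.0001,0.0007,0],"turn":0},{"xyz":[0,0,0],"turn":0}])

```text
clock: 11.75
tcp_pos: [0.5756, 0.0766, 0.4264]
orientation: [-2.312, -2.126, -0.0]
contact_force: [-0.9, 0.1, -1.8]
grip_width: 0.0252
```

Emit:
apply_moves(deltas=[{"xyz":[0.0001,0.0007,0],"turn":0},{"xyz":[0,0,0],"turn":0}])

```text
clock: 11.92
tcp_pos: [0.5757, 0.0772, 0.4264]
orientation: [-2.313, -2.126, -0.0]
contact_force: [-0.2, -0.3, -0.8]
grip_width: 0.0254
```

Emit:
apply_moves(deltas=[{"xyz":[0.0001,0.0007,0],"turn":0},{"xyz":[0,0,0],"turn":0}])

```text
clock: 12.08
tcp_pos: [0.5758, 0.0779, 0.4264]
orientation: [-2.313, -2.126, 0.0]
contact_force: [-0.4, 0.8, -1.2]
grip_width: 0.0253
```

Emit:
apply_moves(deltas=[{"xyz":[0.0001,0.0006,0],"turn":0},{"xyz":[0,0,0],"turn":0}])

```text
clock: 12.25
tcp_pos: [0.5759, 0.0782, 0.4264]
orientation: [2.313, 2.126, -0.001]
contact_force: [-0.9, -0.6, -0.8]
grip_width: 0.0248
```

Emit:
apply_moves(deltas=[{"xyz":[0,0.0005,0],"turn":0},{"xyz":[0,0,0],"turn":0}])

```text
clock: 12.42
tcp_pos: [0.5759, 0.0783, 0.4264]
orientation: [2.313, 2.125, -0.001]
contact_force: [-1.2, -2.3, -0.0]
grip_width: 0.0251
```

Contact begins (TCP y stalls at 0.078). Increase the push slightly and hold.

Emit:
apply_moves(deltas=[{"xyz":[0,0.0005,0],"turn":0},{"xyz":[0,0,0],"turn":0}])

```text
clock: 12.58
tcp_pos: [0.5759, 0.0784, 0.4264]
orientation: [2.313, 2.124, -0.002]
contact_force: [-1.0, -5.8, 0.3]
grip_width: 0.0253
```

Emit:
apply_moves(deltas=[{"xyz":[0,0.0003,0],"turn":0},{"xyz":[0,0,0],"turn":0},{"xyz":[0,0,0],"turn":0}])

```text
clock: 12.83
tcp_pos: [0.5759, 0.0784, 0.4264]
orientation: [2.314, 2.124, -0.002]
contact_force: [-1.8, -5.7, -0.6]
grip_width: 0.0255
```

```bash
python3 - <<'E'
from h import *
st();axes()
c=camera_model('wrist'); np.savez('w11.npz',**c)
snap('wrist','w11')
crop('w11','w11c',210,160,350,330,4)
st()
E
```

```text
clock 12.8333
joints [-0.5999  0.3189  0.4508  1.7853 -0.1544  1.073  -0.1802]
tcp_pos [0.5759 0.0784 0.4264]
orientation [ 2.3136e+00  2.1240e+00 -2.0000e-03]
contact_force [-1.7737 -5.7414 -0.5877]
grip_width 0.0255
toolx [ 0.0853  0.9964 -0.0015] tooly [ 9.964e-01 -8.530e-02 -2.000e-04] yaw of y -0.08539555118371536
clock 12.8833
joints [-0.5999  0.3189  0.4508  1.7853 -0.1544  1.073  -0.1802]
tcp_pos [0.5759 0.0785 0.4264]
orientation [ 2.3135e+00  2.1241e+00 -2.0000e-03]
contact_force [-1.2025 -4.4003 -0.8607]
grip_width 0.0253
```

View pics/w11c.png

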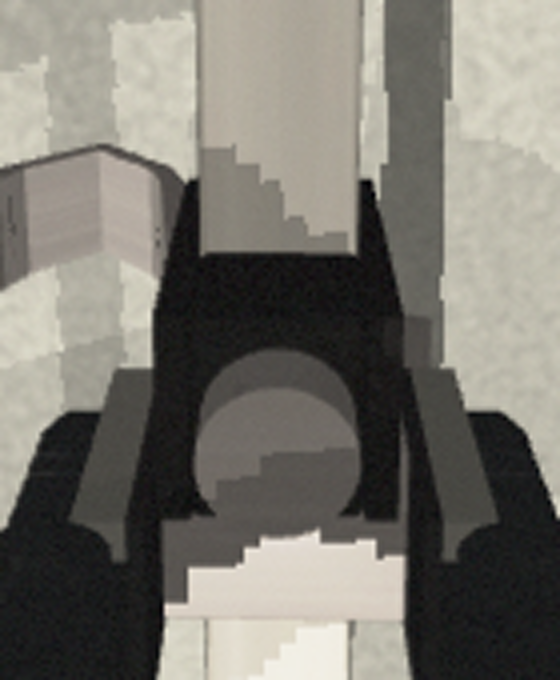

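Emit:
apply_moves(deltas=[{"xyz":[-0.0006,0.0003,0],"turn":0},{"xyz":[0,0,0],"turn":0},{"xyz":[0,0,0],"turn":0},{"xyz":[0,0,0],"turn":0}])

```text
clock: 13.22
tcp_pos: [0.5756, 0.0785, 0.4265]
orientation: [2.313, 2.123, -0.001]
contact_force: [1.3, -6.1, -1.8]
grip_width: 0.0249
```

Emit:
apply_moves(deltas=[{"xyz":[0,0,0],"turn":0},{"xyz":[0,0,0],"turn":0},{"xyz":[0,0,0],"turn":0}])

```text
clock: 13.47
tcp_pos: [0.5756, 0.0785, 0.4265]
orientation: [2.313, 2.123, -0.001]
contact_force: [0.2, -6.6, -2.0]
grip_width: 0.0255
```

```bash
python3 - <<'E'
from h import *
axes()
c=camera_model('top');snap('top','t12'); snap('scene','s12')
crop('s12','s12c',230,100,450,330,3)
crop('w11','w11d',150,100,430,420,2)
E
```

```text
toolx [ 0.0856  0.9963 -0.0018] tooly [ 0.9963 -0.0856  0.0011] yaw of y -0.0856923968419477
```

View pics/s12c.png

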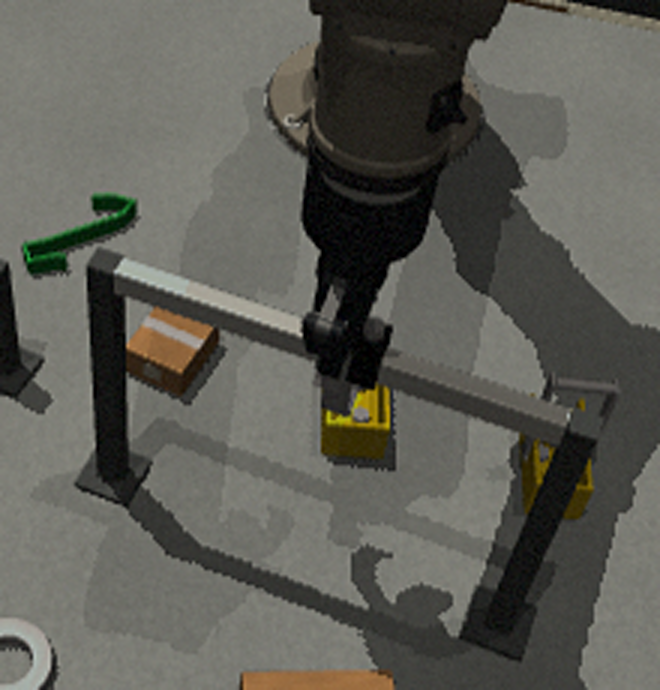

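Emit:
apply_moves(deltas=[{"xyz":[-0.0002,-0.003,0],"turn":0},{"xyz":[-0.0003,-0.003,0.001],"turn":0},{"xyz":[0,0,0.005],"turn":0},{"xyz":[0,0,0.012],"turn":0},{"xyz":[0,0,0.02],"turn":0},{"xyz":[0,0,0.02],"turn":0},{"xyz":[-0.02,0,0.01],"turn":0},{"xyz":[-0.03,0.01,0],"turn":0.03},{"xyz":[-0.03,0.025,0],"turn":0.06},{"xyz":[-0.01,0.03,0],"turn":0.06},{"xyz":[0,0.03,0],"turn":0.06},{"xyz":[0,0.03,0],"turn":0.06}])

```text
clock: 14.57
tcp_pos: [0.4838, 0.2004, 0.4964]
orientation: [-2.001, -2.422, -0.005]
contact_force: [1.0, 0.5, -0.5]
grip_width: 0.0252
```

Emit:
apply_moves(deltas=[{"xyz":[0,0.02,0],"turn":0},{"xyz":[0,0.01,0],"turn":0},{"xyz":[0,0,0],"turn":0},{"xyz":[0,0,0],"turn":0}])

```text
clock: 14.9
tcp_pos: [0.485, 0.2284, 0.4949]
orientation: [2.006, 2.417, -0.0]
contact_force: [0.2, -0.6, -0.9]
grip_width: 0.0253
```

```bash
python3 - <<'E'
from h import *
st();axes()
c=camera_model('wrist'); np.savez('w13.npz',**c)
snap('wrist','w13');snap('top','t13')
crop('t13','t13c',145,155,325,275,4)
E
```

```text
clock 14.9
joints [-0.8345  0.1676  0.3204  1.7902 -0.056   1.1925 -0.312 ]
tcp_pos [0.485  0.2284 0.4949]
orientation [ 2.0056e+00  2.4173e+00 -1.0000e-04]
contact_force [ 0.2068 -0.6325 -0.9239]
grip_width 0.0253
toolx [-1.846e-01  9.828e-01 -5.000e-04] tooly [9.828e-01 1.846e-01 3.000e-04] yaw of y 0.1856401195517565
```

View pics/w13.png

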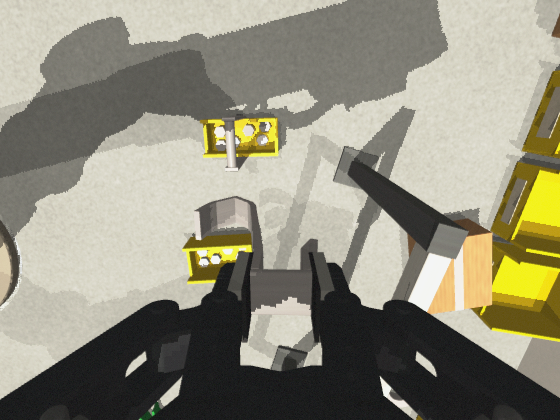

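View pics/t13c.png

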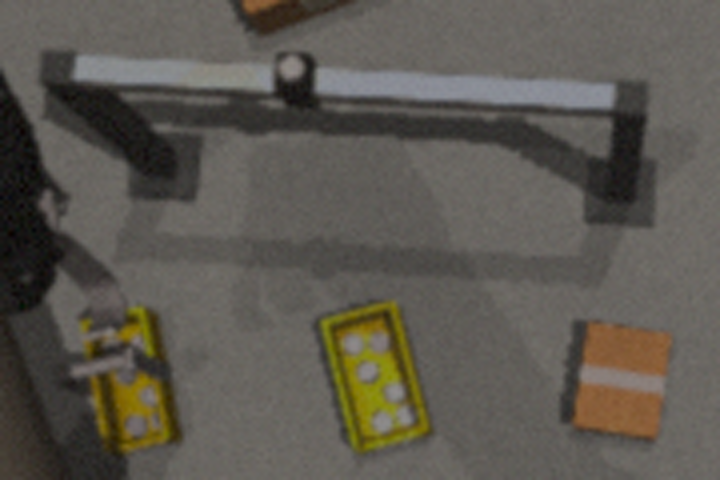

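```bash
python3 - <<'E'
from h import *
crop('w13','w13c',190,100,300,180,6)
E
```

```text
(no output)
```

View pics/w13c.png

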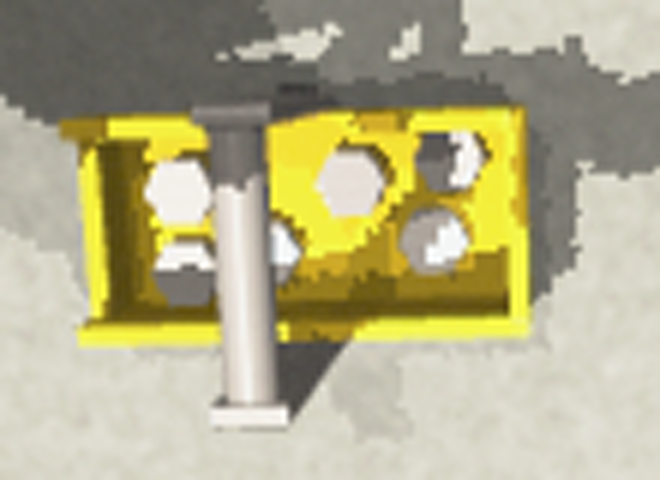

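```bash
python3 - <<'E'
from h import *
c=dict(np.load('w13.npz'))
w=lambda x,y:(190+x/6,100+y/6)
a=atz(c,*w(233,112),.123);b=atz(c,*w(251,415),.123)
print(a,b,(a+b)/2,np.linalg.norm(a-b)); d=a-b; print('yaw',np.arctan2(-d[0],d[1]))
# side walls top z .045
p=atz(c,*w(300,325),.045);q=atz(c,*w(525,325),.045);s=atz(c,*w(525,115),.045); print(p,q,s)
p=atz(c,*w(95,338),.03);q=atz(c,*w(525,330),.045);d=q-p;print('yawx',np.arctan2(d[1],d[0]),(q+s)/2)
E
```

```text
[0.42298041 0.28228553 0.123     ] [0.43316797 0.23289702 0.123     ] [0.42807419 0.25759128 0.123     ] 0.05042828009879645
yaw 0.20342077315865373
[0.43167774 0.23815506 0.045     ] [0.47792375 0.24687789 0.045     ] [0.4701675 0.288594  0.045    ]
yawx 0.22585393518435645 [0.4741408  0.26722406 0.045     ]
```

Emit:
apply_moves(deltas=[{"xyz":[0.008,0.022,0],"turn":0.02},{"xyz":[0.008,0.021,0],"turn":0},{"xyz":[0,0,-0.03],"turn":0},{"xyz":[0,0,-0.035],"turn":0},{"xyz":[0,0,-0.025],"turn":0},{"xyz":[0,0,-0.01],"turn":0},{"xyz":[0,0,0],"turn":0},{"xyz":[0,0,0],"turn":0}])

```text
clock: 15.67
tcp_pos: [0.5015, 0.2712, 0.3953]
orientation: [1.983, 2.436, 0.001]
contact_force: [0.6, 0.3, -0.1]
grip_width: 0.0256
```

```bash
python3 - <<'E'
from h import *
st();axes()
c=camera_model('wrist'); np.savez('w14.npz',**c)
snap('wrist','w14');snap('scene','s14')
E
```

```text
clock 15.6667
joints [-0.8378  0.3192  0.2898  1.8376 -0.1064  0.9992 -0.3   ]
tcp_pos [0.5015 0.2712 0.3953]
orientation [1.9831e+00 2.4360e+00 7.0000e-04]
contact_force [ 0.6351  0.3053 -0.1335]
grip_width 0.0256
toolx [-2.029e-01  9.792e-01 -1.000e-04] tooly [9.792e-01 2.029e-01 7.000e-04] yaw of y 0.20428216842325705
```

View pics/w14.png

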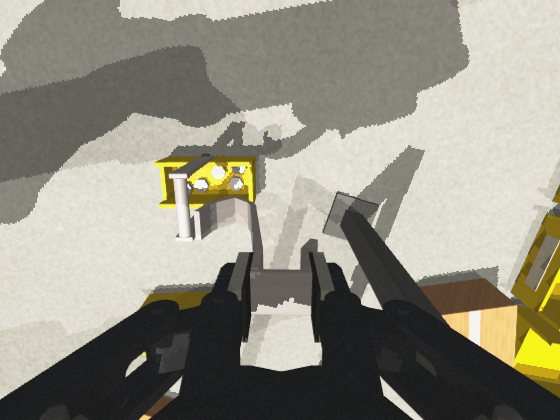

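View pics/s14.png

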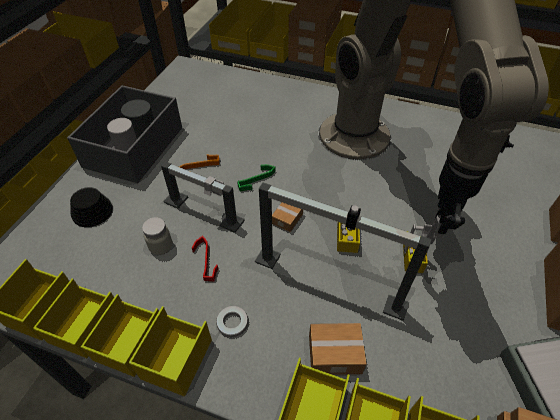

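Emit:
apply_moves(deltas=[{"xyz":[0,0,-0.02],"turn":0},{"xyz":[0,0,-0.02],"turn":0},{"xyz":[0,0,-0.015],"turn":0},{"xyz":[0,0,-0.006],"turn":0},{"xyz":[0,0,0],"turn":0},{"xyz":[0,0,0],"turn":0}])

```text
clock: 16.27
tcp_pos: [0.5014, 0.2722, 0.3348]
orientation: [1.981, 2.438, 0.003]
contact_force: [0.2, -0.7, -1.6]
grip_width: 0.0258
```

```bash
python3 - <<'E'
from h import *
st();axes()
c=camera_model('wrist'); np.savez('w15.npz',**c)
snap('wrist','w15')
crop('w15','w15c',130,150,300,320,4)
o=readout.get_obs(); M=Ro.from_rotvec(o['orientation']).as_matrix(); g=np.array(o['tcp_pos'])
X=M[:,1];Y=M[:,0]; H=g+.0015*Y; H[2]=g[2]-.1555
for x,z in ((-.057,-.08),(-.038,-.118),(-.024,-.09)): 
  for s in (-.01,.01): print(x,z,s,(proj(c,H+x*X+s*Y+[0,0,z])-[130,150])*4)
E
```

```text
clock 16.2667
joints [-0.8222  0.3908  0.2732  1.8932 -0.1346  0.8732 -0.2762]
tcp_pos [0.5014 0.2722 0.3348]
orientation [1.9811 2.4375 0.003 ]
contact_force [ 0.2157 -0.738  -1.5572]
grip_width 0.0258
toolx [-2.044e-01  9.789e-01  8.000e-04] tooly [0.9789 0.2044 0.0018] yaw of y 0.20584130215026772
-0.057 -0.08 -0.01 [252.99652134 356.49055797]
-0.057 -0.08 0.01 [243.71903679 240.23152998]
-0.038 -0.118 -0.01 [401.50041938 282.75346527]
-0.038 -0.118 0.01 [396.98518928 181.81813487]
-0.024 -0.09 -0.01 [459.59875746 334.95892216]
-0.024 -0.09 0.01 [456.03055542 223.16068443]
```

View pics/w15c.png

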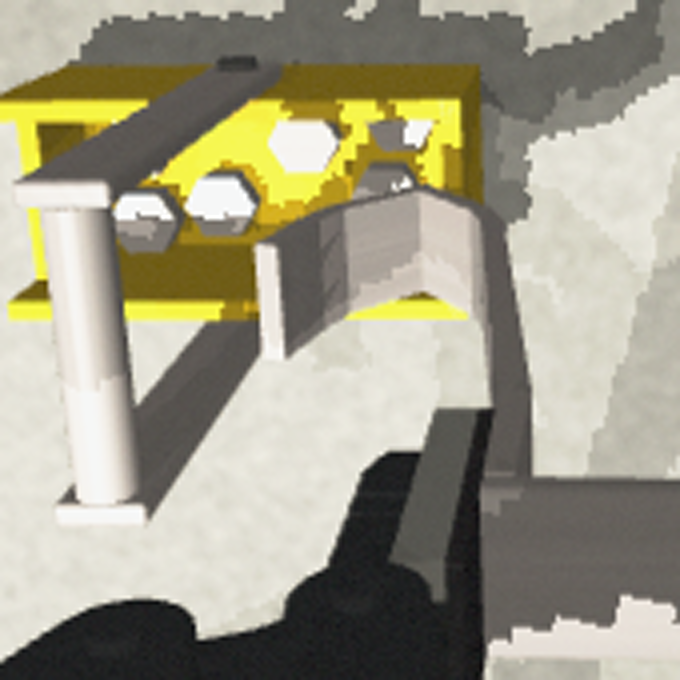

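```bash
python3 - <<'E'
from h import *
c=dict(np.load('w15.npz'))
w=lambda x,y:(130+x/4,150+y/4)
g=np.array([.5014,.2722,.3348]);yw=.2058
X=np.array([np.cos(yw),np.sin(yw),0]);Y=np.array([-np.sin(yw),np.cos(yw),0])
a=atz(c,*w(63,182),.124);b=atz(c,*w(103,511),.124); m=(a+b)/2
print(a,b,m,np.linalg.norm(a-b)); d=a-b; print('yaw',np.arctan2(-d[0],d[1]))
t=atz(c,*w(270,300),g[2]-.1555-.08); print('tip',t)
for n,p in (('rod',m),('tip',t)): print(n,(p-g)@X,(p-g)@Y)
E
```

```text
[0.42287809 0.28381398 0.124     ] [0.43343288 0.23402327 0.124     ] [0.42815549 0.25891863 0.124     ] 0.05089713941524495
yaw 0.20889091659318632
tip [0.44881906 0.26259819 0.0993    ]
rod -0.07441294781175757 0.0019664340772586235
tip -0.053433502202799237 0.0013457465112668625
```

Emit:
apply_moves(deltas=[{"xyz":[-0.0098,-0.002,0],"turn":0},{"xyz":[-0.0098,-0.002,0],"turn":0},{"xyz":[-0.0098,-0.002,0],"turn":0},{"xyz":[-0.0078,-0.0016,0],"turn":0},{"xyz":[0,0,0],"turn":0},{"xyz":[0,0,0],"turn":0}], squeeze=80)

```text
clock: 16.82
tcp_pos: [0.463, 0.2644, 0.3337]
orientation: [-1.98, -2.439, -0.001]
contact_force: [0.2, 0.1, -0.9]
grip_width: 0.0246
```

```bash
python3 - <<'E'
from h import *
st();axes()
snap('wrist','w16')
crop('w16','w16c',130,150,330,350,3.5)
E
```

```text
clock 16.8167
joints [-0.8576  0.3342  0.271   1.9791 -0.1184  0.8427 -0.3153]
tcp_pos [0.463  0.2644 0.3337]
orientation [-1.9803e+00 -2.4386e+00 -7.0000e-04]
contact_force [ 0.202   0.1479 -0.8518]
grip_width 0.0246
toolx [-2.053e-01  9.787e-01  4.000e-04] tooly [9.787e-01 2.053e-01 2.000e-04] yaw of y 0.20672254551691388
```

View pics/w16c.png

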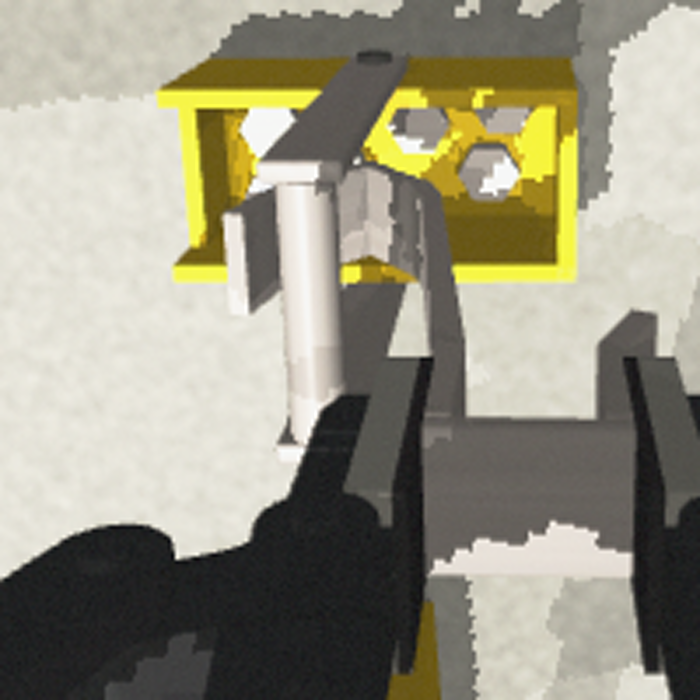

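Emit:
apply_moves(deltas=[{"xyz":[0,0,0.01],"turn":0},{"xyz":[0,0,0.012],"turn":0},{"xyz":[0,0,0.01],"turn":0},{"xyz":[0,0,0.006],"turn":0},{"xyz":[0,0,0.004],"turn":0},{"xyz":[0,0,0.003],"turn":0},{"xyz":[0,0,0.002],"turn":0},{"xyz":[0,0,0.002],"turn":0},{"xyz":[0,0,0],"turn":0}])

```text
clock: 17.62
tcp_pos: [0.4637, 0.2644, 0.3825]
orientation: [-1.981, -2.438, 0.0]
contact_force: [0.1, -0.0, -1.6]
grip_width: 0.025
```

```bash
python3 - <<'E'
from h import *
st()
snap('wrist','w17')
crop('w17','w17c',130,150,330,350,3.5)
E
```

```text
clock 17.6167
joints [-0.8719  0.2722  0.2841  1.9326 -0.0928  0.9492 -0.3377]
tcp_pos [0.4637 0.2644 0.3825]
orientation [-1.9813 -2.438   0.    ]
contact_force [ 0.0881 -0.0179 -1.5884]
grip_width 0.025
```

View pics/w17c.png

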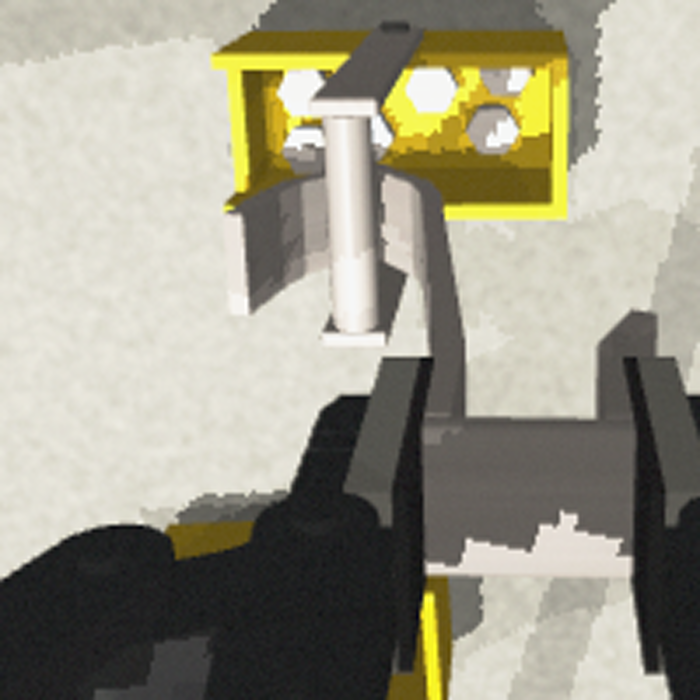

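Emit:
apply_moves(deltas=[{"xyz":[0,0,0.002],"turn":0},{"xyz":[0,0,0.002],"turn":0},{"xyz":[0,0,0.002],"turn":0},{"xyz":[0,0,0.002],"turn":0},{"xyz":[0,0,0.002],"turn":0},{"xyz":[0,0,0],"turn":0},{"xyz":[0,0,0],"turn":0}])

```text
clock: 18.25
tcp_pos: [0.4637, 0.2644, 0.3925]
orientation: [1.981, 2.438, 0.0]
contact_force: [-0.3, -1.3, -3.2]
grip_width: 0.0249
```

Emit:
apply_moves(deltas=[{"xyz":[0,0,0.003],"turn":0},{"xyz":[0,0,0.003],"turn":0},{"xyz":[0,0,0.003],"turn":0},{"xyz":[0,0,0.003],"turn":0},{"xyz":[0,0,0.002],"turn":0},{"xyz":[0,0,0],"turn":0},{"xyz":[0,0,0],"turn":0}])

```text
clock: 18.83
tcp_pos: [0.4637, 0.2644, 0.4066]
orientation: [1.981, 2.438, 0.001]
contact_force: [-0.3, 0.5, -3.2]
grip_width: 0.025
```

```bash
python3 - <<'E'
from h import *
st()
snap('wrist','w18')
E
```

```text
clock 18.8333
joints [-0.8779  0.2444  0.2884  1.907  -0.0819  1.0011 -0.3474]
tcp_pos [0.4637 0.2644 0.4066]
orientation [1.9813e+00 2.4380e+00 6.0000e-04]
contact_force [-0.2643  0.5004 -3.2215]
grip_width 0.025
```

View pics/w18.png

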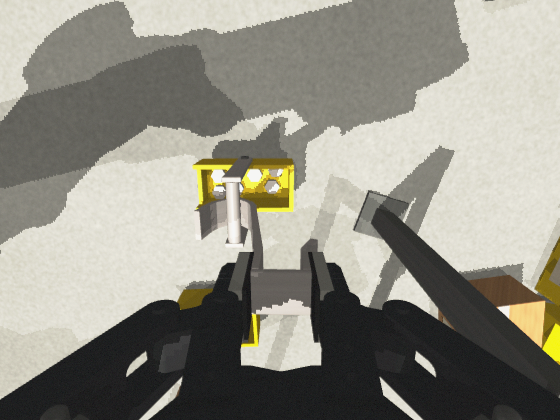

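Emit:
apply_moves(deltas=[{"xyz":[0,0,0.005],"turn":0},{"xyz":[0,0,0.008],"turn":0},{"xyz":[0,0,0.01],"turn":0},{"xyz":[0,0,0.01],"turn":0},{"xyz":[0,0,0.01],"turn":0},{"xyz":[0,-0.002,0.01],"turn":-0.01},{"xyz":[0,-0.004,0.01],"turn":-0.02},{"xyz":[0,-0.007,0.01],"turn":-0.025},{"xyz":[0,-0.01,0.006],"turn":-0.025},{"xyz":[0,-0.012,0.002],"turn":-0.025},{"xyz":[0,-0.014,0],"turn":-0.025},{"xyz":[0,-0.015,0],"turn":-0.025}])

```text
clock: 19.88
tcp_pos: [0.4635, 0.1986, 0.4872]
orientation: [-2.167, -2.274, 0.001]
contact_force: [1.2, -0.2, -3.3]
grip_width: 0.0247
```

Emit:
apply_moves(deltas=[{"xyz":[0,-0.015,0],"turn":-0.025},{"xyz":[0,-0.015,0],"turn":-0.025},{"xyz":[0,-0.015,0],"turn":-0.025},{"xyz":[0,-0.015,0],"turn":-0.025},{"xyz":[0.002,-0.015,0],"turn":-0.02},{"xyz":[0.004,-0.014,0],"turn":-0.015},{"xyz":[0.006,-0.012,0],"turn":0},{"xyz":[0.006,-0.009,0],"turn":0},{"xyz":[0.004,-0.006,0],"turn":0},{"xyz":[0.002,-0.003,0],"turn":0},{"xyz":[0,0,0],"turn":0},{"xyz":[0,0,0],"turn":0}])

```text
clock: 20.88
tcp_pos: [0.4876, 0.0817, 0.4873]
orientation: [-2.312, -2.126, 0.0]
contact_force: [-0.6, 0.6, -3.6]
grip_width: 0.0249
```

```bash
python3 - <<'E'
from h import *
st();axes()
c=camera_model('wrist'); np.savez('w19.npz',**c)
snap('wrist','w19')
E
```

```text
clock 20.8833
joints [-0.7134  0.0929  0.4589  1.8945 -0.0449  1.1645 -0.3224]
tcp_pos [0.4876 0.0817 0.4873]
orientation [-2.3125e+00 -2.1261e+00  3.0000e-04]
contact_force [-0.6221  0.5803 -3.6339]
grip_width 0.0249
toolx [0.0838 0.9965 0.    ] tooly [ 9.965e-01 -8.380e-02 -4.000e-04] yaw of y -0.0839441741570985
```

View pics/w19.png

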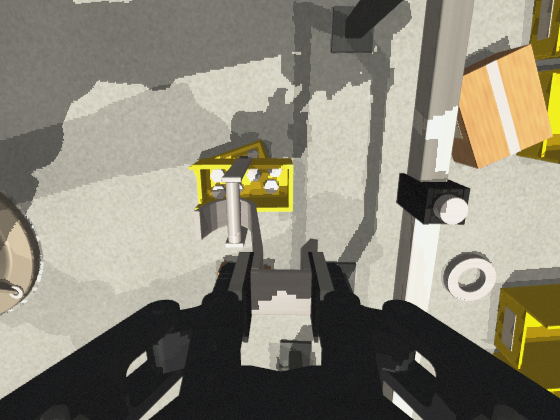

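Emit:
apply_moves(deltas=[{"xyz":[0.004,-0.001,0],"turn":0},{"xyz":[0.008,-0.001,0],"turn":0},{"xyz":[0.011,-0.001,0],"turn":0},{"xyz":[0.013,-0.001,0],"turn":0},{"xyz":[0.013,-0.001,0],"turn":0},{"xyz":[0.013,-0.001,0],"turn":0},{"xyz":[0.011,-0.001,0],"turn":0},{"xyz":[0.008,-0.001,0],"turn":0},{"xyz":[0.004,-0.001,0],"turn":0},{"xyz":[0.0025,0,0],"turn":0},{"xyz":[0,0,0],"turn":0},{"xyz":[0,0,0],"turn":0}])

```text
clock: 21.93
tcp_pos: [0.5749, 0.0724, 0.4874]
orientation: [-2.312, -2.126, 0.0]
contact_force: [0.0, -0.6, -2.7]
grip_width: 0.0249
```

```bash
python3 - <<'E'
from h import *
st();axes()
c=camera_model('wrist'); np.savez('w20.npz',**c)
snap('wrist','w20')
crop('w20','w20c',210,100,350,350,3)
E
```

```text
clock 21.9333
joints [-0.6274  0.2649  0.4907  1.7134 -0.1332  1.1968 -0.1864]
tcp_pos [0.5749 0.0724 0.4874]
orientation [-2.3125e+00 -2.1259e+00  3.0000e-04]
contact_force [ 0.0477 -0.6181 -2.6745]
grip_width 0.0249
toolx [8.390e-02 9.965e-01 1.000e-04] tooly [ 9.965e-01 -8.390e-02 -5.000e-04] yaw of y -0.08402371331816048
```

View pics/w20c.png

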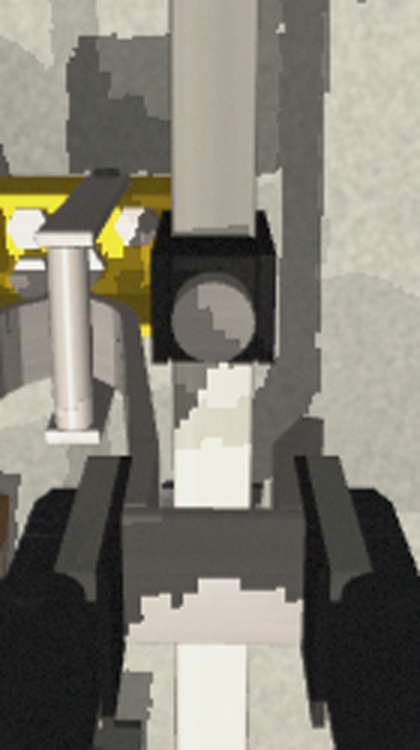

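Emit:
apply_moves(deltas=[{"xyz":[0,0,-0.004],"turn":0},{"xyz":[0,0,-0.008],"turn":0},{"xyz":[0,0,-0.01],"turn":0},{"xyz":[0,0,-0.008],"turn":0},{"xyz":[0,0,-0.006],"turn":0},{"xyz":[0,0,-0.005],"turn":0},{"xyz":[0,0,-0.004],"turn":0},{"xyz":[0,0,0],"turn":0},{"xyz":[0,0,0],"turn":0}])

```text
clock: 22.73
tcp_pos: [0.5752, 0.0724, 0.4423]
orientation: [-2.313, -2.126, 0.0]
contact_force: [-0.9, -0.4, -3.4]
grip_width: 0.025
```

```bash
python3 - <<'E'
from h import *
st();axes()
c=camera_model('wrist'); np.savez('w21.npz',**c)
snap('wrist','w21')
crop('w21','w21c',210,100,350,350,3)
E
```

```text
clock 22.7333
joints [-0.6156  0.3036  0.4814  1.7713 -0.1554  1.1046 -0.1669]
tcp_pos [0.5752 0.0724 0.4423]
orientation [-2.3129e+00 -2.1261e+00  4.0000e-04]
contact_force [-0.8887 -0.4311 -3.3511]
grip_width 0.025
toolx [ 8.400e-02  9.965e-01 -2.000e-04] tooly [ 9.965e-01 -8.400e-02 -2.000e-04] yaw of y -0.08411694227318968
```

View pics/w21c.png

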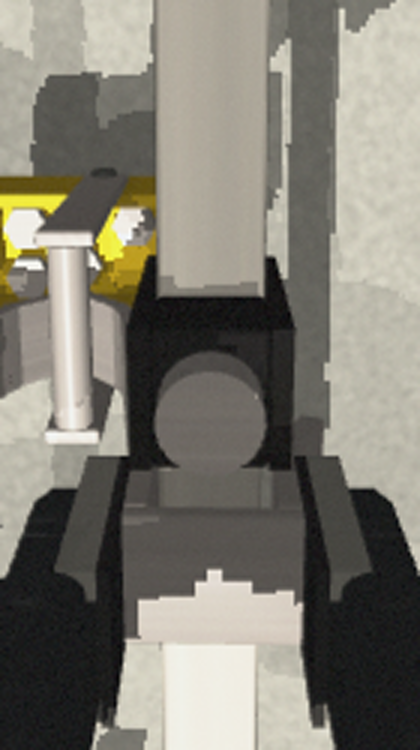

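Emit:
apply_moves(deltas=[{"xyz":[-0.0004,0,-0.004],"turn":0},{"xyz":[0,0,-0.004],"turn":0},{"xyz":[0,0,-0.002],"turn":0},{"xyz":[0,0,-0.002],"turn":0},{"xyz":[0,0,0],"turn":0},{"xyz":[0,0,0],"turn":0}])

```text
clock: 23.28
tcp_pos: [0.5747, 0.0724, 0.4303]
orientation: [-2.313, -2.126, 0.0]
contact_force: [0.4, 0.3, -3.8]
grip_width: 0.025
```

Emit:
apply_moves(deltas=[{"xyz":[0,0,-0.001],"turn":0},{"xyz":[0,0,-0.001],"turn":0},{"xyz":[0,0,0],"turn":0},{"xyz":[0,0,0],"turn":0}])

```text
clock: 23.62
tcp_pos: [0.5747, 0.0724, 0.4284]
orientation: [-2.313, -2.126, 0.0]
contact_force: [0.3, -0.2, -3.3]
grip_width: 0.0247
```

Emit:
apply_moves(deltas=[{"xyz":[0,0,-0.001],"turn":0},{"xyz":[0,0,-0.0005],"turn":0},{"xyz":[0.0001,0.001,0],"turn":0},{"xyz":[0.0001,0.0015,0],"turn":0},{"xyz":[0.0001,0.001,0],"turn":0},{"xyz":[0,0,0],"turn":0},{"xyz":[0,0,0],"turn":0}])

```text
clock: 24.2
tcp_pos: [0.575, 0.0761, 0.4269]
orientation: [2.312, 2.126, 0.0]
contact_force: [0.0, 0.8, -4.1]
grip_width: 0.025
```

Emit:
apply_moves(deltas=[{"xyz":[0.0001,0.001,0],"turn":0},{"xyz":[0,0,0],"turn":0},{"xyz":[0,0,0],"turn":0}])

```text
clock: 24.45
tcp_pos: [0.5751, 0.077, 0.427]
orientation: [-2.313, -2.126, -0.0]
contact_force: [0.2, -0.2, -3.8]
grip_width: 0.0249
```

Emit:
apply_moves(deltas=[{"xyz":[0.0001,0.0007,0],"turn":0},{"xyz":[0,0,0],"turn":0}])

```text
clock: 24.62
tcp_pos: [0.5753, 0.0777, 0.427]
orientation: [-2.313, -2.126, -0.0]
contact_force: [-0.3, -0.4, -2.6]
grip_width: 0.0252
```

Emit:
apply_moves(deltas=[{"xyz":[0,0.0006,0],"turn":0},{"xyz":[0,0,0],"turn":0},{"xyz":[0,0,0],"turn":0}])

```text
clock: 24.87
tcp_pos: [0.5752, 0.0782, 0.4269]
orientation: [2.313, 2.126, -0.0]
contact_force: [0.2, -0.8, -3.2]
grip_width: 0.025
```

Emit:
apply_moves(deltas=[{"xyz":[0,0.0004,0],"turn":0},{"xyz":[0,0,0],"turn":0},{"xyz":[0,0,0],"turn":0}])

```text
clock: 25.12
tcp_pos: [0.5752, 0.0782, 0.4269]
orientation: [2.313, 2.126, -0.0]
contact_force: [-0.9, -2.3, -2.7]
grip_width: 0.0248
```

```bash
python3 - <<'E'
from h import *
st();axes()
snap('wrist','w22')
crop('w22','w22c',150,100,350,350,2.4)
E
```

```text
clock 25.1167
joints [-0.6189  0.3196  0.4753  1.7876 -0.1638  1.0736 -0.17  ]
tcp_pos [0.5752 0.0782 0.4269]
orientation [ 2.3130e+00  2.1255e+00 -4.0000e-04]
contact_force [-0.8784 -2.3306 -2.7466]
grip_width 0.0248
toolx [ 8.430e-02  9.964e-01 -4.000e-04] tooly [ 0.9964 -0.0843  0.    ] yaw of y -0.08441262764415183
```

View pics/w22c.png

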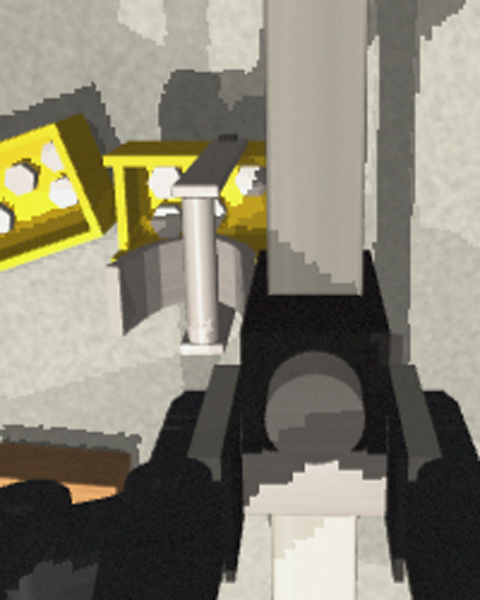

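Emit:
apply_moves(deltas=[{"xyz":[0,0,-0.0008],"turn":0},{"xyz":[0,0,0],"turn":0},{"xyz":[0,0,-0.0006],"turn":0},{"xyz":[0,0,0],"turn":0}])

```text
clock: 25.5
tcp_pos: [0.5753, 0.0782, 0.4258]
orientation: [2.313, 2.125, 0.0]
contact_force: [-0.6, -2.6, -0.6]
grip_width: 0.0249
```

Emit:
apply_moves(deltas=[{"xyz":[0,0,-0.0005],"turn":0},{"xyz":[0,0,0],"turn":0},{"xyz":[0,0,0],"turn":0}])

```text
clock: 25.75
tcp_pos: [0.5753, 0.0782, 0.4257]
orientation: [2.313, 2.125, 0.001]
contact_force: [-4.0, -3.8, 5.6]
grip_width: 0.0248
```

Emit:
apply_moves(deltas=[{"xyz":[0,0,0.0004],"turn":0},{"xyz":[0,0,0],"turn":0},{"xyz":[0,0,0],"turn":0}], squeeze=20)

```text
clock: 26.0
tcp_pos: [0.5753, 0.0783, 0.4257]
orientation: [2.313, 2.126, 0.0]
contact_force: [-2.4, -4.4, 4.3]
grip_width: 0.0244
```

Emit:
apply_moves(deltas=[{"xyz":[0,0,0],"turn":0},{"xyz":[0,0,0],"turn":0},{"xyz":[0,0,0],"turn":0},{"xyz":[0,0,0],"turn":0},{"xyz":[0,0,0],"turn":0},{"xyz":[0,0,0],"turn":0}], claw=0.2)

```text
clock: 26.5
tcp_pos: [0.5753, 0.0789, 0.4254]
orientation: [-2.312, -2.127, -0.0]
contact_force: [0.5, -0.2, -0.3]
grip_width: 0.0342
```

```bash
python3 - <<'E'
from h import *
st();axes()
snap('wrist','w23')
crop('w23','w23c',150,100,350,350,2.4)
E
```

```text
clock 26.5
joints [-0.6187  0.3212  0.4742  1.7891 -0.1653  1.0704 -0.1693]
tcp_pos [0.5753 0.0789 0.4254]
orientation [-2.3122e+00 -2.1266e+00 -4.0000e-04]
contact_force [ 0.5163 -0.2271 -0.2912]
grip_width 0.0342
toolx [8.350e-02 9.965e-01 3.000e-04] tooly [ 9.965e-01 -8.350e-02  1.000e-04] yaw of y -0.08359350524504429
```

View pics/w23c.png

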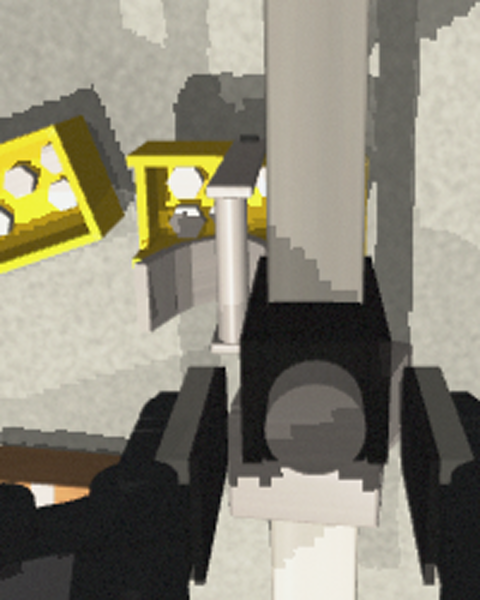

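Emit:
apply_moves(deltas=[{"xyz":[0,0,0],"turn":0},{"xyz":[0,0,0],"turn":0},{"xyz":[0,0,0],"turn":0}], claw=-0.2)

```text
clock: 26.8
tcp_pos: [0.5752, 0.0786, 0.4254]
orientation: [-2.313, -2.126, -0.0]
contact_force: [0.3, 0.4, -0.7]
grip_width: 0.0511
```

Emit:
apply_moves(deltas=[{"xyz":[0,0,0.004],"turn":0},{"xyz":[0,0,0.008],"turn":0},{"xyz":[0,0,0.012],"turn":0},{"xyz":[0,0,0.02],"turn":0},{"xyz":[0,0,0.02],"turn":0},{"xyz":[0,0,0.02],"turn":0},{"xyz":[0,0,0],"turn":0},{"xyz":[0,0,0],"turn":0}])

```text
clock: 27.47
tcp_pos: [0.5755, 0.0783, 0.5117]
orientation: [2.312, 2.125, 0.006]
contact_force: [-0.9, -0.4, 0.8]
grip_width: 0.0513
```

```bash
python3 - <<'E'
from h import *
st();axes()
c=camera_model('wrist'); np.savez('w24.npz',**c)
snap('wrist','w24');snap('scene','s24');snap('top','t24')
crop('w24','w24c',170,80,370,330,2.4)
crop('s24','s24c',230,150,450,330,3)
crop('t24','t24c',145,155,325,275,4)
E
```

```text
clock 27.4667
joints [-0.6406  0.249   0.4934  1.677  -0.1243  1.2428 -0.2046]
tcp_pos [0.5755 0.0783 0.5117]
orientation [2.3118 2.125  0.0056]
contact_force [-0.8509 -0.4193  0.7502]
grip_width 0.0513
toolx [0.0841 0.9965 0.0016] tooly [ 0.9965 -0.0841  0.0035] yaw of y -0.08417685233010105
```

View pics/w24c.png

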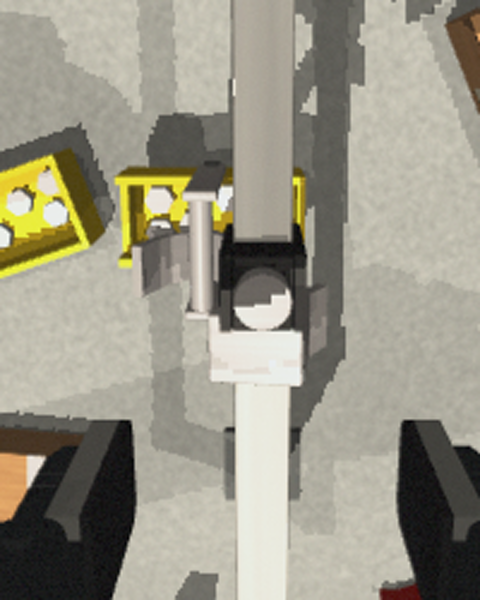

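View pics/s24c.png

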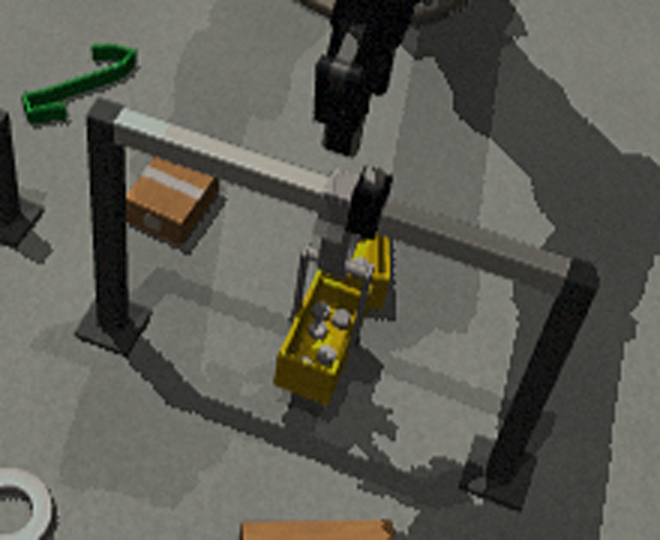

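Emit:
apply_moves(deltas=[{"xyz":[0,0,0.01],"turn":0},{"xyz":[0,0,0],"turn":0},{"xyz":[0,0,0],"turn":0},{"xyz":[0,0,0],"turn":0},{"xyz":[0,0,0],"turn":0},{"xyz":[0,0,0],"turn":0},{"xyz":[0,0,0],"turn":0},{"xyz":[0,0,0],"turn":0},{"xyz":[0,0,0],"turn":0},{"xyz":[0,0,0],"turn":0},{"xyz":[0,0,0],"turn":0},{"xyz":[0,0,0],"turn":0}])

```text
clock: 28.62
tcp_pos: [0.5752, 0.0786, 0.5194]
orientation: [2.313, 2.126, -0.0]
contact_force: [-0.2, -0.1, -0.0]
grip_width: 0.0513
```

Emit:
apply_moves(deltas=[{"xyz":[0,0,0],"turn":0},{"xyz":[0,0,0],"turn":0},{"xyz":[0,0,0],"turn":0},{"xyz":[0,0,0],"turn":0},{"xyz":[0,0,0],"turn":0},{"xyz":[0,0,0],"turn":0},{"xyz":[0,0,0],"turn":0},{"xyz":[0,0,0],"turn":0},{"xyz":[0,0,0],"turn":0},{"xyz":[0,0,0],"turn":0},{"xyz":[0,0,0],"turn":0},{"xyz":[0,0,0],"turn":0}])

```text
clock: 29.62
tcp_pos: [0.5752, 0.0786, 0.5195]
orientation: [-2.313, -2.126, -0.0]
contact_force: [0.6, 0.4, 0.7]
grip_width: 0.0513
```

```bash
python3 - <<'E'
from h import *
c=camera_model('wrist'); np.savez('w25.npz',**c)
a=snap('wrist','w25'); s=snap('scene','s25')
for i in range(4): s2=snap('scene','s26');a2=snap('wrist','w26'); print(np.abs(s2.astype(float)-s)[150:330,230:450].mean(),(np.abs(s2.astype(int)-s)[150:330,230:450].max(2)>60).sum(),(np.abs(a2.astype(int)-a).max(2)>60).sum())
st()
crop('w26','w26c',230,130,330,250,6)
crop('t24','t24d',145,155,325,275,4)
E
```

```text
2.160808080808081 0 5
2.1691329966329964 0 1
2.177584175084175 0 19
2.163392255892256 0 16
clock 30.1167
joints [-0.6423  0.2447  0.4943  1.6646 -0.1209  1.2627 -0.2077]
tcp_pos [0.5752 0.0786 0.5195]
orientation [2.3128e+00 2.1261e+00 1.0000e-04]
contact_force [-0.3441 -0.0387 -0.779 ]
grip_width 0.0514
```

View pics/w26c.png

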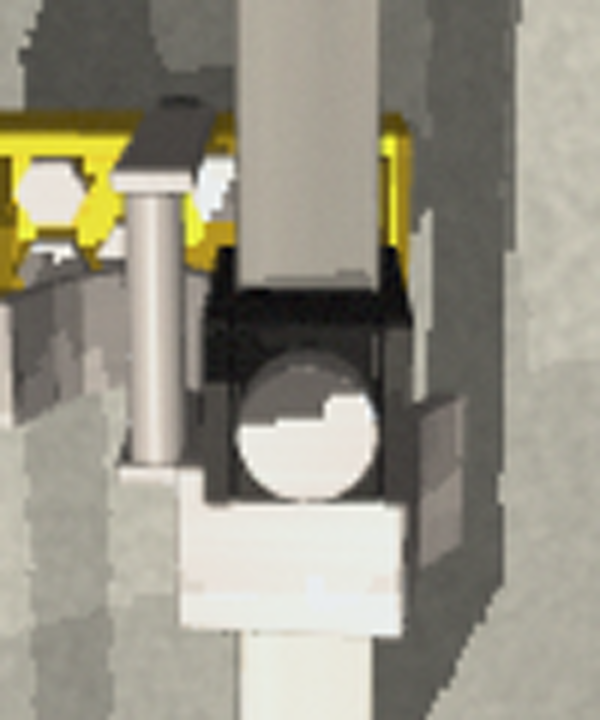

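View pics/s26.png

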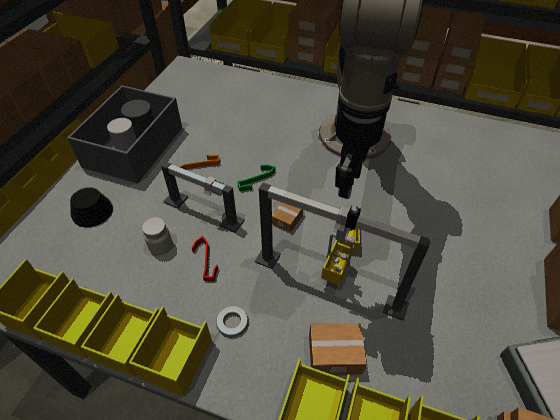

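```bash
python3 - <<'E'
from h import *
c=dict(np.load('w25.npz')); w=lambda x,y:(230+x/6,130+y/6)
f=atz(c,*w(188,468),.2745);n=atz(c,*w(185,628),.2745);m=atz(c,*w(293,550),.2745)
print('crown far',f,'near',n,'mid',m)
print('stop near',atz(c,*w(293,500),.288),'screw',atz(c,*w(308,432),.296))
print('rail',atz(c,*w(306,640),.27))
bl=atz(c,*w(154,180),.167);bn=atz(c,*w(158,465),.167);print('bail top',bl,bn,(bl+bn)/2)
E
```

```text
crown far [0.56325482 0.08956708 0.2745    ] near [0.56100988 0.07058    0.2745    ] mid [0.57413173 0.07895023 0.2745    ]
stop near [0.57506133 0.08907239 0.288     ] screw [0.57741151 0.09854231 0.296     ]
rail [0.57455457 0.06620231 0.27      ]
bail top [0.55346299 0.10703157 0.167     ] [0.54913089 0.05932645 0.167     ] [0.55129694 0.08317901 0.167     ]
```

```bash
python3 -c "
from h import *
print(r.hand_in())"
```

```text
the job is handed in; nothing more can be done
None
```

The bin with the steel bail is hanging from the long hook on the rail, the hook is against the right side of the stop, and the job is handed in. The clock read about 30 s of the 72 s allowed, and no verdict was reported.

**Departure from the wording:** the moves can't tilt the tool. By the given dimensions, a downward-pointing gripper holding the bail would hit the rail and hook. So I did the job in this order:
1. I seated the long hook on the rail, right of the stop with its curl towards the robot, and slid it left until it pressed on the stop at about 6 N for over 0.5 s. This was meant to complete steps 1 and 2.
2. I lifted the hook off again and scooped up the bin's bail with its lower curl.
3. I put hook and bin back on the rail together, slid the hook to the stop at about 2 to 4 N, and released it.

The hook was therefore off the rail for a while between steps 2 and 3. I can't confirm from here how the judge treats that.

**Last checks:**
- **Stop:** it shows no shift. Its screw measured y = 0.0984 m before and 0.0985 m after, and the hook made contact at the same place both times.
- **Hook:** its crown edge is within about 1 mm of the stop. It leans slightly with the curl towards the bar, which I put at roughly 0.13 rad against the 0.25 limit.
- **Bin:** it hangs level and showed no motion across repeated pictures. The bail sits in the curl, about 2 to 4 mm off centre sideways.
- **Gripper and forces:** the gripper is open and well above the hook. The highest wrist force I read during contact was about 9 N.
- **Bystanders:** they looked unmoved in the final scene picture, though I did not measure each one.

**Disagreement:** early position measurements from the three cameras differed by up to 5 mm in x. I relied on the wrist camera and on feeling contact for the final fits.

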